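# Scrub dried batter from under the shoulder of a stoneware jug with a bottle brush

## Robot

A 6-joint arm with a two-finger parallel gripper is mounted at the origin on a cart in front of the work surface, level with it; the furniture and walls round the work are solid. World frame = base frame: x ahead of the robot, y to its left, z up, the work surface at z = 0. Lengths are in m, angles in degrees, forces in N, time in s.
With the tool pointing down it reaches from about 0.4 to 0.825 m from the base axis. Payload 7 kg.
Tool frame: the origin (TCP) lies midway between the tips of the shut fingers; the grasp point (between the pads) lies ctrl.tcp_to_grasp behind it (ctrl.tcp_to_grasp is the distance from the TCP to the grasp point, in m); z points along the fingers, y is the line along which they close (so a half turn about z gives the same grasp; the last joint's range is limited). The gripper opens to 88 mm and grips with 3 to 60 N. Pads are 19 mm wide; open, the fingers measure 130 mm over their backs; the gripper's body (78 mm by 193 mm) begins 47 mm behind the grasp point.
Start: joints at [79.761, 20.546, 0.682, 0, -70.136, -16.507], TCP at [0.304, 0.603, 0.194] pointing down, gripper open.
Joint ranges: [-176.03, 176.03], [-82.01, 121.73], [-58.28, 71.71], [-173.87, 95.51], [-174.79, -0.11], [-173.66, 173.66]. Speed limits (degrees/s): [136.94, 136.94, 172.46, 180, 180, 180].

## Interface

Orientations are given as [roll, pitch, yaw] about the fixed x, y, z axes, in that order (R = Rz(yaw) Ry(pitch) Rx(roll)).
In Python, from plant import ctrl, imaging, close_job gives the robot as it stands.
- The arm moves only by the shell command python3 -m crank 'ROWS'. ROWS is JSON, a list of rows, each a list of 3 entries, a list of its own where there are three numbers: the shift along the world's x, y, z in m, then the turn, a rotation vector about the world's x, y, z in degrees, then the opening, from -1 (shut) to 1 (fully open), so that 0 is half open. A call has 1 to 12 rows; each row shifts and turns the commanded pose from where the row before left it; what a row does not reach is not made up. A row lasts 1/10 s, in which the tool goes at most 50 mm and 8.59 degrees, less where a joint would pass 70% of its speed; a pose out of reach is approached as far as the arm can. A call is refused whole if a number of a shift passes 0.05 or a number of a turn 8.59, either way. A call with a gripper value outside its range is refused whole. The fingers move at their own pace and stop on an object; the grip force is fixed at half the most. Time passes only in rows, so rows that do not move let the fingers close. It gives the time, the measured TCP pose, the force, the opening and the grip force at its end, in the units of the state.
- ctrl.get_obs(): the state, without advancing time (a new reading comes with each control period).
- imaging.snapshot(name): name is "scene" or "top" or "wrist"; returns (picture, depth): 480x640x3 uint8, blue, green, red; 480x640 float32, m along the optical axis (not along the pixel's ray), 0 where there is no reading.
- imaging.camera_model(name): a dict with "mtx" (3x3 intrinsics, pixels), "R" (3x3) and "t" (3): a world point X has camera coordinates R X + t. Camera axes: x right, y down, z forward; pixel columns grow to the right and rows downward; lengths in m; the calibration is good to about 2 mm. A picture is of the moment at which its call begins: read the wrist's pose just before it. camera_model takes no time and is no camera call; for the wrist camera it gives the pose at the moment of the call.
- close_job(): hands the job in; it is judged then, once.
The state is a dict: "clock": time; "joint_pos": joint angles; "qvel": joint speeds; "tau": joint torques, N m; "tool_pos": TCP position; "orientation": TCP orientation; "force": force on the tool from outside, world axes, zero at the start; "moment": the same for the moment, N m; "opening": finger opening in m; "gripper_force": force on a finger pad.
Only numpy, scipy, OpenCV 4.12 (cv2) and the standard library are available. Lean on these libraries where they do the work, as an engineer would, in place of code of your own. Each camera call takes 0.05 s, during which the arm holds its last target. There are 200 camera calls.

## Task

Batter has dried to a crust inside the stoneware jug, on the wall of its belly below the pouring lip; nobody can see how thick it is. Take the bottle brush out of the mug, put it down through the jug's narrow neck, lean it so that the bristles press on the dried batter and, keeping them pressed on it, scrub from its lower part to its upper part and back down again, at least twice, then stand the brush back in the mug, bristles down. Press lightly and steadily (a few newtons, never more than 12): the jug must stay upright where it stands, and the other things on the worktop are left alone.

Things in the scene. Friction and masses are not known exactly. Their poses are not given: they have to be found in the camera images.
- jug: Pale stoneware jug, loose, about 2.2 kg (varies), round, 136 mm high, belly 132 mm across, pouring lip on one side, loop handle opposite (reaches 116 mm from the axis, up to 112 mm high). Origin: centre of its underside; x: level, towards the lip; z up. Inside: floor at 12 mm, belly 57 mm in radius from 15 to 92 mm high; above, the shoulder closes in. Pushed sideways with 9 N or more it may slide.
- film: Dried batter, hard brown crust, fixed inside the jug's belly on the lip side, under the shoulder, mostly out of sight. Same frame as jug (origin: centre of the jug's underside). It covers 35 degrees either side of x and 22 to 74 mm in height (33 to 62 mm at the side edges). Its thickness differs each time and this pose does not tell it: its face is 47 to 55 mm from the jug's axis. It does not wear away.
- jug_mouth (a point): Centre of the jug's rim, 136 mm above its underside. The round neck below it is 27 mm in radius inside, from 120 mm high up to the rim; the lip leaves it clear.
- brush: Bottle brush, 235 mm long, 0.1 kg, rigid, round. Origin: centre of the bristle end; z axis: along the brush towards the handle. White bristles 0 to 46 mm (33 mm across; rounded end 29 mm across at 5 mm, 18 mm at 0), steel stem 7.6 mm across to 130 mm, white handle 138 to 235 mm. It starts in the mug, bristles down, bristle end on the mug's floor, leaning about 30 degrees on the rim.
- bristles: The bristle part of the brush (33 mm across, 46 mm long, stiff), fixed to it, with the same origin and axes as brush.
- brush_grip (a point): Point on the brush's axis 195 mm from the bristle end, to hold it: the handle is 21 mm across from 175 to 212 mm and tapers towards both ends.
- mug: Two-tone mug, dark grey above and red below, loose, 0.25 kg, 97 mm high, 82 mm across, with a handle. Origin: on its underside; the axis of the round body lies 15.5 mm from the origin towards +y, the handle points to -y. z up. Inner floor 7 mm above the origin, inside radius about 33 mm.
- mug_mouth (a point): Centre of the mug's round opening, at rim height (97 mm).
- soap_caddy: Green soap caddy with a yellow sponge, 55x85x82 mm, loose bystander. Origin: centre of its underside.
- bowl: White bowl, 150 mm across, 77 mm high, loose bystander. Origin: centre of its underside.
- spice_jar: Spice jar with a red cap, 47 mm across, 97 mm high, loose bystander. Origin: centre of its underside.

How it is judged (in metres and radians):
On the way, in this order (a step that is already met when the one before it is completed fails the run):
1. Start of the scrub: bristles pressed on the lower part of the dried film with more than 1.5 N, bristle end less than 34 mm above the jug's underside (contact force between bristles and film above 1.5 N and z of brush in the frame of jug below 0.034 m), for 0.1 s.
2. Up stroke 1: bristles still pressed on the film (more than 1 N) half way, bristle end 37 to 47 mm above the jug's underside (contact force between bristles and film above 1 N and z of brush in the frame of jug between 0.037 and 0.047 m), for 0.04 s.
3. End of up stroke 1: bristles pressed on the upper part of the dried film with more than 1.5 N, bristle end more than 50 mm above the jug's underside (contact force between bristles and film above 1.5 N and z of brush in the frame of jug above 0.05 m), for 0.1 s.
4. Down stroke 1: bristles still pressed on the film (more than 1 N) half way, bristle end 37 to 47 mm above the jug's underside (all of step 2), for 0.04 s.
5. End of down stroke 1: bristles pressed on the lower part of the dried film with more than 1.5 N, bristle end less than 34 mm above the jug's underside (all of step 1), for 0.1 s.
6. Up stroke 2: bristles still pressed on the film (more than 1 N) half way, bristle end 37 to 47 mm above the jug's underside (all of step 4), for 0.04 s.
7. End of up stroke 2: bristles pressed on the upper part of the dried film with more than 1.5 N, bristle end more than 50 mm above the jug's underside (all of step 3), for 0.1 s.
8. Down stroke 2: bristles still pressed on the film (more than 1 N) half way, bristle end 37 to 47 mm above the jug's underside (all of step 6), for 0.04 s.
9. End of down stroke 2: bristles pressed on the lower part of the dried film with more than 1.5 N, bristle end less than 34 mm above the jug's underside (all of step 5), for 0.1 s.
At the end, for the whole second after the job is handed in: The brush stands in the mug, bristles down (bristle end inside the mug, within 36 mm of its axis and less than 45 mm above the mug's underside, brush within 0.8 rad of upright), let go and at rest (below 0.03 m/s); mug and jug stand upright (within 0.1 and 0.05 rad) (horizontal distance between brush and mug_mouth below 0.036 m and z of brush in the frame of mug between 0 and 0.045 m and angle between brush's own z axis and vertical below 0.8 rad and linear speed of brush below 0.03 m/s and angle between mug's own z axis and vertical below 0.1 rad and angle between jug's own z axis and vertical below 0.05 rad); the robot touches nothing.
It fails at once if the bristles press on the dried batter with more than 12 N (contact force between bristles and film above 12 N).
It fails at once if the brush presses on the jug with more than 20 N (contact force between brush and jug above 20 N).
It fails at once if the jug is tipped by more than 0.12 rad or shoved more than 20 mm from where it stood (angle between jug's own z axis and vertical above 0.12 rad or distance of jug from where it was at the start of the episode above 0.02 m).
It fails at once if the soap caddy, the white bowl or the spice jar is moved more than 30 mm (distance of any of soap_caddy, bowl, spice_jar from where it was at the start of the episode above 0.03 m).
It also fails if it takes over 72 s, if anything falls off the work surface, if the arm or the gripper's body presses on something with over 40 N, if the wrist force passes 120 N, or if a joint passes its speed limit or range.

## Working session

There is one attempt and no reset: what is moved stays moved. The work goes in short steps, Python scripts to look and compute and a shell command to move; the robot and the scene stay as the last step left them, time stands still between calls to the robot, and variables do not carry over. Pictures are saved under pics/ and viewed, at most 10 in all, crops included, and the job is handed in when it is done.

```bash
mkdir -p pics; ls; python3 - <<'E'
from plant import ctrl, imaging
import cv2,numpy as np
o=ctrl.get_obs();print(o,ctrl.tcp_to_grasp)
for n in("scene","top"):
    p,d=imaging.snapshot(n);cv2.imwrite(f"pics/{n}0.png",p);np.savez(f"{n}0.npz",p=p,d=d,**imaging.camera_model(n))
    m=imaging.camera_model(n);print(n,m)
E
```

```text
pics
{'clock': 0.0, 'joint_pos': array([ 7.97621328e+01,  2.05920734e+01,  6.33440962e-01, -1.94629280e-02,
       -7.01369078e+01, -1.65066545e+01]), 'qvel': array([-0.02710626, -0.00291425,  0.05311846, -0.02842356, -0.07150295,
        0.00773242]), 'tau': array([-1.87743390e-03, -5.82716596e+01,  2.93065274e+01,  6.99745461e+00,
        6.86368949e-03, -1.67727899e-04]), 'tool_pos': array([0.30354753, 0.60227692, 0.19291508]), 'orientation': array([ 1.79903198e+02, -9.60580718e-03, -2.67511418e+01]), 'force': array([-0.81508171,  0.26495325,  0.41225752]), 'moment': array([ 0.01940295, -0.00132734, -0.03002062]), 'gripper_force': 0.0, 'opening': 0.0876214909285975} 0.0188
scene {'mtx': array([[484.77223565,   0.        , 314.05462362],
       [  0.        , 484.77223565, 242.22462913],
       [  0.        ,   0.        ,   1.        ]]), 'R': array([[ 0.87111026, -0.49076334, -0.01783969],
       [-0.38022585, -0.65102394, -0.65695977],
       [ 0.31079771,  0.57906751, -0.75371454]]), 't': array([-0.50719735,  0.32797409,  0.90895674])}
top {'mtx': array([[557.77904416,   0.        , 324.91949871],
       [  0.        , 557.77904416, 235.40733644],
       [  0.        ,   0.        ,   1.        ]]), 'R': array([[-0.00697161, -0.99977198, -0.02018359],
       [-0.99686649,  0.00853895, -0.07864026],
       [ 0.07879468,  0.01957209, -0.99669872]]), 't': array([0.04476776, 0.57025755, 1.22281578])}
```

View pics/scene0.png

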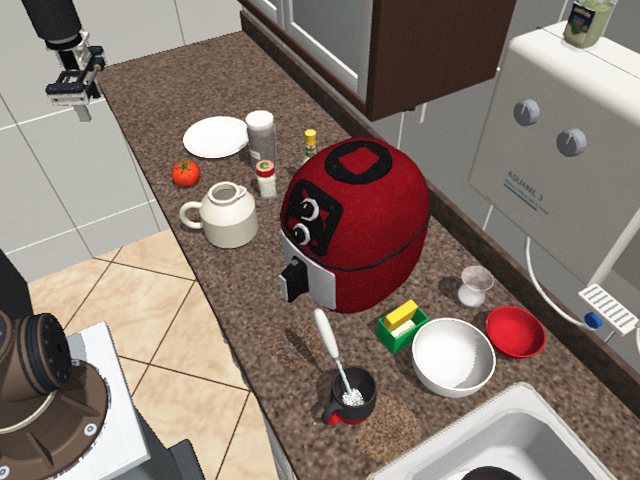

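View pics/top0.png

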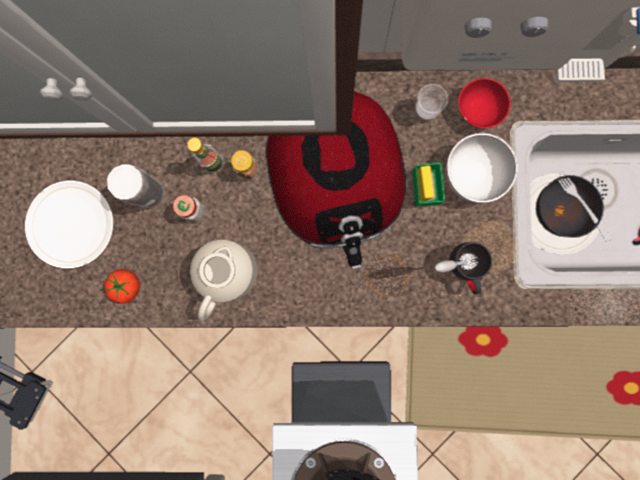

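The jug is at about top px (220,270) with its handle down-left. The brush leans left (+y) from the mug at (470,262). The air fryer stands between them. I'll measure both from depth.

```bash
cat > h.py <<'E'
import numpy as np,cv2
def cloud(d,m):
    v,u=np.mgrid[0:480,0:640]; K=m["mtx"]
    c=np.stack([(u-K[0,2])/K[0,0]*d,(v-K[1,2])/K[1,1]*d,d],-1)
    X=(c-m["t"])@m["R"]; X[d<=0]=np.nan; return X
def load(n):
    z=np.load(n+".npz"); return z["p"],cloud(z["d"],z)
def circ(P):
    A=np.c_[2*P[:,:2],np.ones(len(P))]; s=np.linalg.lstsq(A,(P[:,:2]**2).sum(1),rcond=None)[0]
    return s[:2],np.sqrt(s[2]+s[0]**2+s[1]**2)
E
python3 - <<'E'
from h import *
for n in("top0","scene0"):
    p,X=load(n); x,y,z=X[...,0],X[...,1],X[...,2]
    print(n)
    for nm,box in(("table",(.40,.5,-.1,0)),):
        s=(x>.4)&(x<.5)&(y>-.15)&(y<-.05)&(abs(z)<.03);print("table z",np.median(z[s]))
    j=(x>.33)&(x<.6)&(y>.1)&(y<.36)
    print("jug zmax",np.nanpercentile(z[j],99.5))
    for a,b in((.125,.15),(.06,.1),(.03,.06)):
        P=X[j&(z>a)&(z<b)];print(a,len(P),P[:,:2].min(0),P[:,:2].max(0),np.median(P,0),circ(P))
    m=(x>.35)&(x<.62)&(y>-.4)&(y<-.15)
    P=X[m&(z>.09)&(z<.102)];print("mug rim",len(P),P.min(0),P.max(0),circ(P))
    P=X[m&(z>.115)&(z<.3)];c=P.mean(0);u,s,w=np.linalg.svd(P-c);ax=w[0]*np.sign(w[0,2]);print("brush",len(P),c,ax,s,P.min(0),P.max(0),"top end zmax",P[P[:,2].argmax()])
p,_=load("top0")
a=cv2.resize(p[225:330,170:270],(800//2,420),interpolation=cv2.INTER_CUBIC)
b=cv2.resize(p[225:305,420:500],(400,400),interpolation=cv2.INTER_CUBIC)
c=np.zeros((420,800,3),np.uint8);c[:,:400]=a;c[:400,400:]=b
cv2.imwrite("pics/crop1.png",c)
E
```

```text
top0
table z 5.126899477113091e-06
jug zmax 0.2237804104476751
0.125 542 [0.45863101 0.10208305] [0.56633577 0.29547442] [0.50517285 0.25143294 0.13543163] (array([0.49947116, 0.24419193]), np.float64(0.036398001352951515))
0.06 578 [0.38865544 0.19320663] [0.55764164 0.3244062 ] [0.48649868 0.22423655 0.0945508 ] (array([0.48349301, 0.26497113]), np.float64(0.06865831845776739))
0.03 188 [0.3916497  0.19337422] [0.55219459 0.300088  ] [0.43975431 0.22300774 0.04260756] (array([0.4888389 , 0.27531258]), np.float64(0.07923164488907103))
mug rim 234 [ 0.45881762 -0.30724698  0.09003809] [ 0.5486001  -0.23020801  0.10171235] (array([ 0.50953482, -0.26919967]), np.float64(0.03688994624250275))
brush 199 [ 0.49681811 -0.19176693  0.19382136] [-0.09027822  0.53264908  0.84150745] [0.40381268 0.0722302  0.05336918] [ 0.48508432 -0.23114998  0.11811231] [ 0.50773092 -0.16776059  0.22328382] top end zmax [ 0.49407171 -0.17691604  0.22328382]
scene0
table z -0.00038194237286261114
jug zmax 0.1366038892007547
0.125 427 [0.45738142 0.21848248] [0.54062315 0.29345104] [0.49894104 0.24605344 0.13399689] (array([0.49593108, 0.25292577]), np.float64(0.033482981514675))
0.06 1100 [0.38700908 0.18762642] [0.55772496 0.31834294] [0.48217872 0.21220997 0.08286976] (array([0.48000486, 0.25997312]), np.float64(0.06701399590893958))
0.03 589 [0.38835946 0.18874032] [0.55364389 0.31902898] [0.46284393 0.2066677  0.04426508] (array([0.48692743, 0.26833936]), np.float64(0.07496604222083528))
mug rim 361 [ 0.47163444 -0.31145871  0.09001781] [ 0.54884452 -0.23505594  0.10144535] (array([ 0.51037555, -0.27341953]), np.float64(0.03649105914258854))
brush 601 [ 0.49608618 -0.20329406  0.17912686] [-0.08461648  0.47449261  0.8761831 ] [0.75319198 0.13061912 0.07422069] [ 0.48542371 -0.23566244  0.11509429] [ 0.50848038 -0.17144534  0.22081338] top end zmax [ 0.49442985 -0.1803532   0.22081338]
```

View pics/crop1.png

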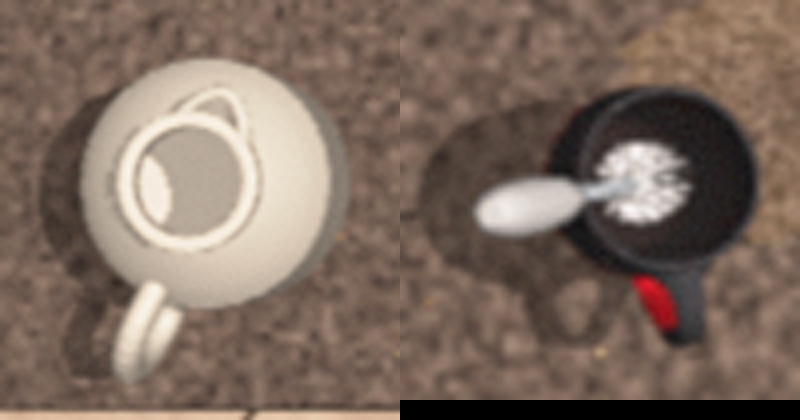

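```bash
python3 - <<'E'
from h import *
m=np.load("top0.npz")
def ray(u,v,z,m=m):
    d=m["R"].T@np.linalg.inv(m["mtx"])@[u,v,1]; c=-m["R"].T@m["t"]; return c+d*(z-c[2])/d[2]
J=ray(217,270.5,.136);print("rim",J, "belly",ray(221.5,270.75,.075))
L=ray(170+228/4,225+92/4,.136);H=ray(170+135/4,225+368/4,.085)
for q in(L-J,J-H):print(np.hypot(*q[:2]),np.degrees(np.arctan2(q[1],q[0])))
print("mug",ray(473.4,260.6,.097),"end handle",ray(420+(480-400)/5,225+210/5,.2))
M=ray(473.4,260.6,.097)
h=ray(420+(690-400)/5,225+335/5,.085);print("mug handle dir",np.degrees(np.arctan2(*(h-M)[1::-1])))
p,X=load("scene0");x,y,z=X[...,0],X[...,1],X[...,2]
# brush direction by slices
m_=(x>.45)&(x<.54)&(y>-.26)&(y<-.15)
for a in np.arange(.11,.225,.015):
    P=X[m_&(z>a)&(z<a+.015)];print(a,len(P),P.mean(0))
# jug belly from fit with both clouds, known radius
from scipy.optimize import least_squares
_,Y=load("top0")
for C in(X,Y):
    x,y,z=C[...,0],C[...,1],C[...,2]
    P=C[(x>.42)&(x<.57)&(y>.15)&(y<.33)&(z>.035)&(z<.088)]
    P=P[P[:,0]>.45]if 0 else P
    r=least_squares(lambda c:np.hypot(P[:,0]-c[0],P[:,1]-c[1])-.0655,[.5,.25],loss="soft_l1",f_scale=.002);print("jug fit",r.x,np.abs(r.fun).mean())
E
```

```text
rim [0.49214127 0.25749317 0.136     ] belly [0.4926029 0.2608886 0.075    ]
0.04974094532435564 -23.758050955089566
0.10393819584190907 -21.521896571967474
mug [ 0.50948388 -0.26986082  0.097     ] end handle [ 0.49461176 -0.1736643   0.2       ]
mug handle dir -170.71366210329623
0.11 27 [ 0.50286756 -0.23191954  0.1175902 ]
0.125 39 [ 0.50041511 -0.22596286  0.13342147]
0.14 71 [ 0.49885024 -0.22018569  0.14809598]
0.155 92 [ 0.49740227 -0.21260416  0.16297856]
0.16999999999999998 99 [ 0.49601929 -0.20536772  0.17769582]
0.185 108 [ 0.49458139 -0.19731841  0.19213121]
0.2 128 [ 0.49341557 -0.18793896  0.20751411]
0.215 45 [ 0.49397309 -0.17975071  0.21699672]
jug fit [0.49251992 0.25589621] 0.0021567241561092905
jug fit [0.49248671 0.25963684] 0.0012772935207724858
```

```bash
cat >> h.py <<'E'
from scipy.spatial.transform import Rotation as Ro
def goal(z,y,p):   # tool z dir, approx tool y dir, grasp point -> R, tcp
    z=np.array(z,float);z/=np.linalg.norm(z);y=np.array(y,float);y-=y@z*z;y/=np.linalg.norm(y)
    return Ro.from_matrix(np.c_[np.cross(y,z),y,z]), np.array(p)+.0188*z
def delta(o,R,t):
    Rc=Ro.from_euler("xyz",o["orientation"],degrees=True)
    rv=(R*Rc.inv()).as_rotvec(degrees=True); d=t-o["tool_pos"]
    print("tcp",np.round(o["tool_pos"],4),"shift",np.round(d,4),"turn",np.round(rv,2),np.linalg.norm(rv).round(1),"f",np.round(o["force"],2))
E
python3 - <<'E'
from h import *
from plant import ctrl
for n in("scene0","top0"):
    _,X=load(n);x,y,z=X[...,0],X[...,1],X[...,2]
    f=(y>-.2)&(y<.16)&(x<.95)&(x>.44)&(z>.03)
    s=f&~((y<-.15)&(x<.56))
    for a in np.arange(.05,.4,.05):
        P=X[s&(z>a)&(z<a+.05)]
        if len(P):print(n,round(a,2),len(P),P.min(0).round(3),P.max(0).round(3))
R,t=goal([.085,-.47,-.878],[-.984,-.178,0],[.4965,-.192,.183]);delta(ctrl.get_obs(),R,t)
print(t,R.as_euler("xyz",degrees=True))
E
```

```text
scene0 0.05 2626 [ 0.495 -0.2    0.05 ] [0.95  0.064 0.1  ]
scene0 0.1 2369 [ 0.495 -0.126  0.1  ] [0.816 0.066 0.15 ]
scene0 0.15 2779 [ 0.523 -0.125  0.15 ] [0.832 0.104 0.2  ]
scene0 0.2 3649 [ 0.534 -0.119  0.2  ] [0.818 0.098 0.25 ]
scene0 0.25 5925 [ 0.552 -0.199  0.25 ] [0.85 0.11 0.3 ]
scene0 0.3 5258 [ 0.601 -0.2    0.3  ] [0.852 0.096 0.35 ]
scene0 0.35 1060 [ 0.836 -0.2    0.35 ] [ 0.85 -0.11  0.4 ]
top0 0.05 835 [ 0.496 -0.2    0.05 ] [0.893 0.088 0.098]
top0 0.1 360 [ 0.495 -0.089  0.1  ] [0.573 0.104 0.15 ]
top0 0.15 877 [ 0.525 -0.122  0.15 ] [0.809 0.155 0.2  ]
top0 0.2 1838 [ 0.535 -0.115  0.2  ] [0.817 0.15  0.25 ]
top0 0.25 6189 [ 0.553 -0.199  0.25 ] [0.949 0.136 0.3  ]
top0 0.3 6819 [ 0.594 -0.2    0.3  ] [0.949 0.1   0.35 ]
top0 0.35 964 [ 0.836 -0.2    0.35 ] [ 0.94  -0.102  0.4  ]
tcp [0.3036 0.6023 0.193 ] shift [ 0.1945 -0.8032 -0.0265] turn [-23.63 -17.75 -51.84] 59.7 f [-0.13 -0.05  0.6 ]
[ 0.49809879 -0.20084038  0.16648541] [179.99885348 -28.54580445 -79.74640198]
```

```bash
python3 - <<'E'
from h import *
from plant import ctrl
R,t=goal([.045,-.25,-.967],[-.984,-.178,0],[.4965,-.192,.183]);delta(ctrl.get_obs(),R,t)
E
```

```text
tcp [0.3036 0.6023 0.193 ] shift [ 0.1937 -0.799  -0.0282] turn [-12.17  -9.18 -52.69] 54.8 f [-0.13 -0.05  0.6 ]
```

```bash
python3 -m crank '[[[0.0096,-0.035,0.0125],[-0.5,-0.38,-2.2],1],[[0.0096,-0.035,0.0125],[-0.5,-0.38,-2.2],1],[[0.0096,-0.035,0.0125],[-0.5,-0.38,-2.2],1],[[0.0096,-0.035,0.0125],[-0.5,-0.38,-2.2],1],[[0.0096,-0.035,0.0125],[-0.5,-0.38,-2.2],1],[[0.0096,-0.035,0.0125],[-0.5,-0.38,-2.2],1],[[0.0096,-0.035,0.0125],[-0.5,-0.38,-2.2],1],[[0.0096,-0.035,0.0125],[-0.5,-0.38,-2.2],1],[[0.0096,-0.035,0.0125],[-0.5,-0.38,-2.2],1],[[0.0096,-0.035,0.0125],[-0.5,-0.38,-2.2],1],[[0.0096,-0.035,0.0125],[-0.5,-0.38,-2.2],1],[[0.0096,-0.035,0.0125],[-0.5,-0.38,-2.2],1]]'
python3 -m crank '[[[0,-0.031,0],[-0.5,-0.38,-2.2],1],[[0,-0.031,0],[-0.5,-0.38,-2.2],1],[[0,-0.031,0],[-0.5,-0.38,-2.2],1],[[0,-0.031,0],[-0.5,-0.38,-2.2],1],[[0,-0.031,0],[-0.5,-0.38,-2.2],1],[[0,-0.031,0],[-0.5,-0.38,-2.2],1],[[0,-0.031,0],[-0.5,-0.38,-2.2],1],[[0,-0.031,0],[-0.5,-0.38,-2.2],1],[[0,-0.031,0],[-0.5,-0.38,-2.2],1],[[0,-0.031,0],[-0.5,-0.38,-2.2],1],[[0,-0.031,0],[-0.5,-0.38,-2.2],1],[[0,-0.031,0],[-0.5,-0.38,-2.2],1]]'
cat > d.py <<'E'
from h import *
from plant import ctrl
R,t=goal([.045,-.25,-.967],[-.984,-.178,0],[.4965,-.192,.183]);o=ctrl.get_obs();delta(o,R,t);print(o["joint_pos"].round(1))
E
python3 d.py
```

```text
clock: 1.3
tool_pos: [0.4189, 0.1812, 0.3442]
orientation: [178.3, -7.3, -53.2]
force: [0.2, 0.2, -0.7]
opening: 0.0876
gripper_force: 0.0
clock: 2.5
tool_pos: [0.4185, -0.1905, 0.3437]
orientation: [-179.9, -14.6, -79.9]
force: [0.2, 0.6, -0.5]
opening: 0.0877
gripper_force: 0.0
tcp [ 0.4185 -0.1905  0.3437] shift [ 0.0788 -0.0062 -0.1789] turn [-0.19  0.12  0.15] 0.3 f [ 0.17  0.62 -0.47]
[ 14.4  -9.4 -21.7  14.8 -79.   -7.3]
```

```bash
python3 -m crank '[[[0.025,0.006,-0.02],[0,0,0],1],[[0.025,0.006,-0.02],[0,0,0],1],[[0.025,0.006,-0.02],[0,0,0],1],[[0,0,-0.019],[0,0,0],1],[[0,0,0],[0,0,0],1],[[0,0,0],[0,0,0],1]]'
python3 - <<'E'
from h import *
from plant import imaging
m=imaging.camera_model("wrist");p,d=imaging.snapshot("wrist");np.savez("w1.npz",p=p,d=d,**m);cv2.imwrite("pics/w1.png",p)
P=cloud(d,m)
x,y,z=P[...,0],P[...,1],P[...,2]
for a in np.arange(.1,.225,.012):
    Q=P[(x>.45)&(x<.54)&(y>-.27)&(y<-.14)&(z>a)&(z<a+.012)]
    if len(Q)>5:print(a.round(3),len(Q),np.median(Q,0).round(4),Q.min(0).round(4),Q.max(0).round(4))
E
```

```text
clock: 3.1
tool_pos: [0.4937, -0.1714, 0.2651]
orientation: [-179.9, -14.6, -79.8]
force: [0.1, 0.4, 0.6]
opening: 0.0878
gripper_force: 0.0
0.1 30 [ 0.5033 -0.2398  0.1039] [ 0.4732 -0.2662  0.1   ] [ 0.5272 -0.2355  0.1119]
0.112 29 [ 0.5023 -0.234   0.1164] [ 0.499  -0.2379  0.112 ] [ 0.5052 -0.2308  0.1239]
0.124 18 [ 0.5013 -0.2282  0.1318] [ 0.4964 -0.231   0.1245] [ 0.5054 -0.2262  0.1347]
0.136 30 [ 0.5002 -0.2245  0.1432] [ 0.4936 -0.2272  0.1362] [ 0.5063 -0.2205  0.148 ]
0.148 68 [ 0.5    -0.2195  0.1541] [ 0.491  -0.2234  0.148 ] [ 0.5068 -0.2135  0.1599]
0.16 99 [ 0.4991 -0.2137  0.1668] [ 0.4867 -0.2184  0.16  ] [ 0.5069 -0.2004  0.1719]
0.172 152 [ 0.498  -0.2074  0.1782] [ 0.4863 -0.2129  0.172 ] [ 0.5067 -0.1957  0.1839]
0.184 166 [ 0.4969 -0.2011  0.1902] [ 0.4845 -0.2065  0.1841] [ 0.5055 -0.1871  0.1958]
0.196 232 [ 0.4958 -0.1938  0.2029] [ 0.4838 -0.2002  0.1961] [ 0.5044 -0.1804  0.208 ]
0.208 449 [ 0.4933 -0.183   0.2169] [ 0.4841 -0.1929  0.2081] [ 0.5024 -0.171   0.22  ]
0.22 85 [ 0.4929 -0.1795  0.2208] [ 0.4881 -0.1848  0.22  ] [ 0.4977 -0.1737  0.223 ]
```

View pics/w1.png

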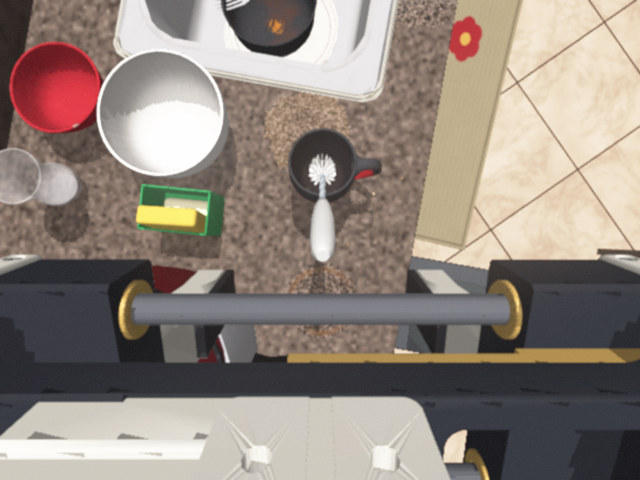

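The wrist view shows the handle (322,230) centred between the open fingers (225 and 415), with the mug behind at (322,165). Descending.

```bash
python3 d.py; python3 -m crank '[[[0.0007,-0.0037,-0.0143],[0,0,0],1],[[0.0007,-0.0037,-0.0143],[0,0,0],1],[[0.0007,-0.0037,-0.0143],[0,0,0],1],[[0.0007,-0.0037,-0.0143],[0,0,0],1],[[0.0007,-0.0037,-0.0143],[0,0,0],1],[[0.0007,-0.0037,-0.0143],[0,0,0],1],[[0.0007,-0.0037,-0.0143],[0,0,0],1],[[0,0,0],[0,0,0],1]]'; python3 d.py
python3 -m crank '[[[0,0,0],[0,0,0],-0.3],[[0,0,0],[0,0,0],-0.4],[[0,0,0],[0,0,0],-0.6],[[0,0,0],[0,0,0],-1],[[0,0,0],[0,0,0],-1],[[0,0,0],[0,0,0],-1],[[0,0,0],[0,0,0],-1],[[0,0,0],[0,0,0],-1]]'
```

```text
tcp [ 0.4941 -0.1714  0.2659] shift [ 0.0033 -0.0253 -0.1011] turn [-0.19  0.17  0.06] 0.3 f [-0.05 -0.73  0.16]
[ 14.3  -0.3 -23.8  15.7 -68.2 -10.2]
clock: 3.95
tool_pos: [0.4982, -0.1975, 0.1646]
orientation: [-179.9, -14.5, -79.9]
force: [-0.4, 0.2, 0.5]
opening: 0.0876
gripper_force: 0.0
tcp [ 0.4982 -0.1975  0.1646] shift [-0.0008  0.0008  0.0002] turn [-0.2   0.07  0.11] 0.2 f [-0.45  0.21  0.52]
[ 10.5   4.8 -32.9  18.1 -53.7 -11.4]
clock: 4.75
tool_pos: [0.4989, -0.1971, 0.1647]
orientation: [-179.9, -14.5, -79.9]
force: [-0.3, -0.2, -0.2]
opening: 0.0291
gripper_force: 0.0
```

```bash
python3 -m crank '[[[0,0,0],[0,0,0],-1],[[0,0,0],[0,0,0],-1],[[0,0,0],[0,0,0],-1],[[0,0,0],[0,0,0],-1],[[0,0,0],[0,0,0],-1]]'
python3 -m crank '[[[0,0.003,0.01],[0,0,0],-1],[[0,0.006,0.02],[0,0,0],-1],[[0,0.005,0.02],[0,0,0],-1],[[0,0.002,0.02],[0,0,0],-1],[[0,0,0.025],[0,0,0],-1],[[0,0,0.025],[0,0,0],-1],[[0,0,0.025],[0,0,0],-1],[[0,0,0.01],[0,0,0],-1]]'
python3 - <<'E'
from h import *
from plant import imaging,ctrl
o=ctrl.get_obs();print(o["tool_pos"],o["orientation"],o["gripper_force"],o["opening"])
p,d=imaging.snapshot("scene");np.savez("s2.npz",p=p,d=d,**imaging.camera_model("scene"));cv2.imwrite("pics/s2.png",p[180:460,200:520])
E
```

```text
clock: 5.25
tool_pos: [0.4988, -0.1972, 0.1647]
orientation: [-179.9, -14.5, -79.9]
force: [-0.1, 0.3, -0.5]
opening: 0.0193
gripper_force: 30.0
clock: 6.05
tool_pos: [0.4998, -0.1809, 0.3228]
orientation: [-179.6, -14.6, -79.9]
force: [0.1, -0.0, -1.6]
opening: 0.019
gripper_force: 30.0
[ 0.49975719 -0.18092646  0.32282342] [-179.63303449  -14.55846097  -79.89016374] 29.993670911362074 0.019042146594855255
```

View pics/s2.png

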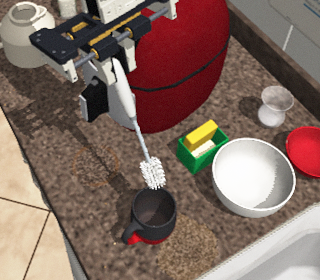

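Brush is held and clear of the mug (bristles at crop (152,172)), mug upright. Estimate the brush axis in the tool frame.

```bash
python3 - <<'E'
from h import *
from scipy.optimize import least_squares
_,X=load("s2");m=np.load("s2.npz");cam=-m["R"].T@m["t"]
v,u=np.mgrid[0:480,0:640]
P=X[(u>315)&(u<370)&(v>275)&(v<375)]
P=P[(P[:,2]>.145)&(abs(P[:,0]-.505)<.045)&(P[:,1]<-.2)]
print(len(P),P.min(0),P.max(0))
T=np.array([.49976,-.18093,.32282]);R=Ro.from_euler("xyz",[-179.633,-14.558,-79.89],degrees=True);zt=R.as_matrix()[:,2]
G=T-.0188*zt
# fit: axis through G (offset along tool x allowed), profile radius
def prof(s):return np.interp(s,[-1e-3,0,5,8,46,47,130,138,175]/np.array(1000.),[.002,.009,.0145,.0165,.0165,.0038,.0038,.0075,.0105])
def f(q):
    a=R.apply([np.sin(q[0]),np.sin(q[1]),-1]);a/=np.linalg.norm(a)
    B=G+R.apply([q[2],0,0])-a*q[3]; w=P-B;s=w@a
    r=np.linalg.norm(w-np.outer(s,a),axis=1); return np.r_[r-prof(s),(q[2])/.3*1.0, (q[3]-.195)/.5]
best=None
for a0 in(-.25,.25):
    r=least_squares(f,[a0,0,0,.195],loss="soft_l1",f_scale=.002)
    print(r.cost,r.x,np.abs(r.fun).mean())
    if best is None or r.cost<best.cost:best=r
q=best.x;a=R.apply([np.sin(q[0]),np.sin(q[1]),-1]);a/=np.linalg.norm(a);print("axis",a,"end",G+R.apply([q[2],0,0])-a*q[3])
E
```

```text
861 [ 0.49534559 -0.27878905  0.16511324] [ 0.52841516 -0.20003474  0.3203707 ]
0.0024885206876090944 [-0.21126153  0.00659366  0.00150179  0.19880634] 0.002442921829373479
0.00699754668364549 [-0.26841102 -0.03166916  0.00459213  0.15953505] 0.005399418903409689
axis [-0.09057321  0.43548845  0.89562621] end [ 0.51707363 -0.26430791  0.16333734]
```

```bash
cat > b.py <<'E'
from h import *
from plant import ctrl
J=np.array([.4925,.257,0]);LIP=-22.5;e=np.array([np.cos(np.radians(LIP)),np.sin(np.radians(LIP)),0])
at=np.array([-.211,.0066,-1]);at/=np.linalg.norm(at);Lb=.1985;off=np.array([.0015,0,0])
def pose(B,a,yline):
    # R with R at = a, tool y nearest yline
    a=np.array(a,float);a/=np.linalg.norm(a);y=np.array(yline,float);y/=np.linalg.norm(y)
    R,_=Ro.align_vectors([a,y],[at,[0,1,0]],weights=[1e6,1])
    G=np.array(B)+a*Lb-R.apply(off); return R,G+.0188*R.as_matrix()[:,2]
def inj(r,z,th): # end in jug frame, lean deg
    t=np.radians(th); return pose(J+e*r+[0,0,z],np.array([0,0,np.cos(t)])-e*np.sin(t),-e)
def now(o=None):
    o=o or ctrl.get_obs();R=Ro.from_euler("xyz",o["orientation"],degrees=True)
    a=R.apply(at);B=o["tool_pos"]-.0188*R.as_matrix()[:,2]+R.apply(off)-a*Lb
    w=B-J;print("end r %.4f t %.4f z %.4f lean %.1f side %.1f"%(w@e,w@[-e[1],e[0],0],w[2],np.degrees(np.arcsin(-a@e)),np.degrees(np.arcsin(a@[-e[1],e[0],0]))),"F_r %.2f F_z %.2f"%(o["force"]@e,o["force"][2]),"clk",o["clock"])
E
python3 - <<'E'
from b import *
now();o=ctrl.get_obs()
for B in([.43,0,.2],J+[0,0,.17]):
    R,t=pose(B,[0,0,1],-e);delta(o,R,t)
    o=dict(o,tool_pos=t,orientation=R.as_euler("xyz",degrees=True))
for q in((0,.03,0),(.026,.03,25)):
    R,t=inj(*q);delta(o,R,t);o=dict(o,tool_pos=t,orientation=R.as_euler("xyz",degrees=True))
E
```

```text
end r 0.2225 t -0.4723 z 0.1640 lean 14.6 side 21.6 F_r 0.60 F_z 0.39 clk 6.1
tcp [ 0.4999 -0.181   0.3231] shift [-0.068   0.186   0.0573] turn [ 26.76  -2.13 -32.1 ] 41.9 f [0.69 0.1  0.39]
tcp [0.4319 0.005  0.3804] shift [ 0.0625  0.257  -0.03  ] turn [-0.  0.  0.] 0.0 f [0.69 0.1  0.39]
tcp [0.4944 0.262  0.3504] shift [ 0.    0.   -0.14] turn [-0.  0.  0.] 0.0 f [0.69 0.1  0.39]
tcp [0.4944 0.262  0.2104] shift [-0.0464  0.0192 -0.017 ] turn [ -9.57 -23.1   -0.  ] 25.0 f [0.69 0.1  0.39]
```

```bash
python3 -m crank '[[[-0.0085,0.0233,0.0072],[3.35,-0.27,-4.01],-1],[[-0.0085,0.0233,0.0072],[3.35,-0.27,-4.01],-1],[[-0.0085,0.0233,0.0072],[3.35,-0.27,-4.01],-1],[[-0.0085,0.0233,0.0072],[3.35,-0.27,-4.01],-1],[[-0.0085,0.0233,0.0072],[3.35,-0.27,-4.01],-1],[[-0.0085,0.0233,0.0072],[3.35,-0.27,-4.01],-1],[[-0.0085,0.0233,0.0072],[3.35,-0.27,-4.01],-1],[[-0.0085,0.0233,0.0072],[3.35,-0.27,-4.01],-1]]'
python3 -m crank '[[[0.006,0.0257,0],[0,0,0],-1],[[0.006,0.0257,0],[0,0,0],-1],[[0.006,0.0257,0],[0,0,0],-1],[[0.006,0.0257,0],[0,0,0],-1],[[0.006,0.0257,0],[0,0,0],-1],[[0.006,0.0257,0],[0,0,0],-1],[[0.006,0.0257,0],[0,0,0],-1],[[0.006,0.0257,0],[0,0,0],-1],[[0.006,0.0257,0],[0,0,0],-1],[[0.006,0.0257,-0.01],[0,0,0],-1],[[0,0,-0.01],[0,0,0],-1],[[0,0,-0.01],[0,0,0],-1]]'
python3 - <<'E'
from b import *
from plant import imaging
now();R,t=inj(0,.17,0);delta(ctrl.get_obs(),R,t)
p,d=imaging.snapshot("scene");m=imaging.camera_model("scene");np.savez("s3.npz",p=p,d=d,**m);cv2.imwrite("pics/s3.png",cv2.resize(p[90:260,150:310],None,fx=3.5,fy=3.5,interpolation=cv2.INTER_CUBIC))
E
```

```text
clock: 6.9
tool_pos: [0.4302, 0.0063, 0.3765]
orientation: [179.3, 12.1, -112.7]
force: [-0.1, 0.2, -1.1]
opening: 0.019
gripper_force: 30.0
clock: 8.1
tool_pos: [0.4902, 0.2623, 0.3452]
orientation: [179.3, 11.8, -112.5]
force: [0.5, 0.5, -0.7]
opening: 0.019
gripper_force: 30.0
end r -0.0049 t -0.0015 z 0.1648 lean -0.3 side 0.1 F_r 0.28 F_z -0.72 clk 8.1
tcp [0.4902 0.2623 0.3452] shift [ 0.0042 -0.0004  0.0052] turn [-0.04 -0.29 -0.16] 0.3 f [ 0.51  0.51 -0.72]
```

View pics/s3.png

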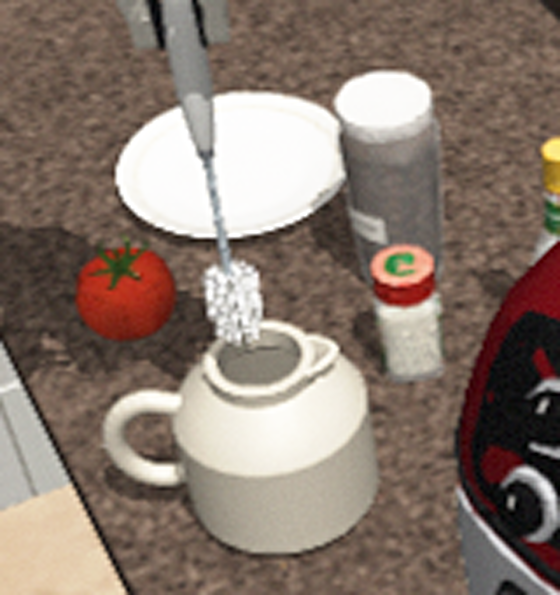

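```bash
python3 - <<'E'
from b import *
m=np.load("s3.npz")
def pr(X):
    c=m["R"]@X+m["t"];c=m["mtx"]@c;return ((c[:2]/c[2])-[150,90])*3.5
o=ctrl.get_obs();R=Ro.from_euler("xyz",o["orientation"],degrees=True);a=R.apply(at);B=o["tool_pos"]-.0188*R.as_matrix()[:,2]+R.apply(off)-a*Lb
for s in(0,.023,.046,.09,.134):print(s,pr(B+a*s).round(0))
print("rim",pr(J+[0,0,.136]).round(0))
print("px per 5mm x,y,z",[(pr(B+np.eye(3)[i]*.005)-pr(B)).round(1) for i in range(3)])
ph=np.radians(np.arange(0,360,45));print([pr(J+[.031*np.cos(q),.031*np.sin(q),.136]).round(0) for q in ph])
E
```

```text
0 [242. 327.]
0.023 [237. 300.]
0.046 [231. 272.]
0.09 [219. 215.]
0.134 [206. 154.]
rim [258. 355.]
px per 5mm x,y,z [array([ 7.3, -2.7]), array([-2.9, -4.5]), array([-1.3, -5.9])]
[array([301., 339.]), array([276., 324.]), array([240., 328.]), array([214., 347.]), array([213., 372.]), array([239., 387.]), array([276., 384.]), array([302., 363.])]
```

Model and picture agree within 3 mm: bristles at (234,303), rim centre at (257,357). Insert slowly.

```bash
python3 -m crank '[[[0.004,0,-0.005],[0,0,0],-1],[[0,0,-0.01],[0,0,0],-1],[[0,0,-0.01],[0,0,0],-1],[[0,0,-0.01],[0,0,0],-1],[[0,0,-0.01],[0,0,0],-1]]'; python3 -c "from b import *;now()"
python3 -m crank '[[[0,0,-0.015],[0,0,0],-1],[[0,0,-0.015],[0,0,0],-1],[[0,0,-0.015],[0,0,0],-1],[[0,0,-0.015],[0,0,0],-1],[[0,0,-0.015],[0,0,0],-1],[[0,0,-0.014],[0,0,0],-1],[[0,0,0],[0,0,0],-1]]'; python3 - <<'E'
from b import *
now();o=ctrl.get_obs()
for q in((.012,.029,12.5),(.024,.029,25)):
    R,t=inj(*q);delta(o,R,t);o=dict(o,tool_pos=t,orientation=R.as_euler("xyz",degrees=True))
E
```

```text
clock: 8.65
tool_pos: [0.4948, 0.2619, 0.3015]
orientation: [179.4, 12.0, -112.5]
force: [-0.5, 0.3, -0.7]
opening: 0.0187
gripper_force: 30.0
end r -0.0003 t 0.0003 z 0.1211 lean -0.2 side -0.1 F_r -0.57 F_z -0.73 clk 8.65
clock: 9.35
tool_pos: [0.4936, 0.2614, 0.2108]
orientation: [179.3, 11.8, -112.6]
force: [-0.3, 0.5, -1.2]
opening: 0.019
gripper_force: 30.0
end r -0.0015 t -0.0012 z 0.0304 lean -0.3 side 0.1 F_r -0.46 F_z -1.17 clk 9.35
tcp [0.4936 0.2614 0.2108] shift [-0.0242  0.0109 -0.0057] turn [ -4.79 -11.9   -0.08] 12.8 f [-0.29  0.5  -1.17]
tcp [0.4695 0.2723 0.2051] shift [-0.0233  0.0096 -0.0127] turn [ -4.78 -11.55  -0.  ] 12.5 f [-0.29  0.5  -1.17]
```

```bash
python3 -m crank '[[[-0.0048,0.0022,-0.0011],[-0.96,-2.38,0],-1],[[-0.0048,0.0022,-0.0011],[-0.96,-2.38,0],-1],[[-0.0048,0.0022,-0.0011],[-0.96,-2.38,0],-1],[[-0.0048,0.0022,-0.0011],[-0.96,-2.38,0],-1],[[-0.0048,0.0022,-0.0011],[-0.96,-2.38,0],-1],[[-0.0047,0.0019,-0.0025],[-0.96,-2.31,0],-1],[[-0.0047,0.0019,-0.0025],[-0.96,-2.31,0],-1],[[-0.0047,0.0019,-0.0025],[-0.96,-2.31,0],-1],[[-0.0047,0.0019,-0.0025],[-0.96,-2.31,0],-1],[[-0.0047,0.0019,-0.0025],[-0.96,-2.31,0],-1],[[0,0,0],[0,0,0],-1],[[0,0,0],[0,0,0],-1]]'; python3 - <<'E'
from b import *
now();R,t=inj(.024,.029,25);delta(ctrl.get_obs(),R,t);o=ctrl.get_obs();print(o["force"]@e,o["moment"],R.apply(at))
print("2mm along e:",e*.002)
E
```

```text
clock: 10.55
tool_pos: [0.4474, 0.283, 0.1959]
orientation: [-154.8, 10.9, -107.2]
force: [0.7, 0.1, -1.7]
opening: 0.0191
gripper_force: 30.0
end r 0.0251 t 0.0020 z 0.0326 lean 25.1 side -0.2 F_r 0.62 F_z -1.72 clk 10.55
tcp [0.4474 0.283  0.1959] shift [-0.0012 -0.001  -0.0034] turn [-0.09  0.15 -0.2 ] 0.3 f [ 0.73  0.14 -1.72]
0.6197356244934487 [-0.18385008  1.2062278  -0.07754188] [-0.39044801  0.16172886  0.90630796]
2mm along e: [ 0.00184776 -0.00076537  0.        ]
```

```bash
cat >> b.py <<'E'
def mom(o):
    # force moment about the side axis: component that a radial push makes
    return o["moment"]@[-e[1],e[0],0]
E
cat > n.py <<'E'
from b import *
import sys
o=ctrl.get_obs();now(o);print("   M %.3f"%mom(o),o["moment"].round(2))
if len(sys.argv)>1: sys.exit(1 if o["force"]@e<-float(sys.argv[1]) else 0)
E
python3 -m crank '[[[-0.0008,-0.0018,-0.004],[0,0,0],-1],[[0,0,0],[0,0,0],-1]]' ;python3 n.py
python3 -m crank '[[[0.0018,-0.0008,0],[0,0,0],-1],[[0.0018,-0.0008,0],[0,0,0],-1],[[0,0,0],[0,0,0],-1]]' >/dev/null;python3 n.py 2 && python3 -m crank '[[[0.0009,-0.0004,0],[0,0,0],-1],[[0.0009,-0.0004,0],[0,0,0],-1],[[0,0,0],[0,0,0],-1]]' >/dev/null;python3 n.py 2 && python3 -m crank '[[[0.0009,-0.0004,0],[0,0,0],-1],[[0,0,0],[0,0,0],-1]]'>/dev/null;python3 n.py 2&& python3 -m crank '[[[0.0009,-0.0004,0],[0,0,0],-1],[[0,0,0],[0,0,0],-1]]'>/dev/null;python3 n.py 2
```

```text
clock: 10.75
tool_pos: [0.4469, 0.2805, 0.1914]
orientation: [-154.8, 10.9, -107.4]
force: [2.8, 0.1, -1.4]
opening: 0.0187
gripper_force: 30.0
end r 0.0256 t -0.0006 z 0.0280 lean 25.1 side -0.1 F_r 2.53 F_z -1.44 clk 10.75
   M 0.357 [-0.43  0.56 -0.22]
end r 0.0293 t -0.0005 z 0.0279 lean 25.1 side -0.2 F_r 0.41 F_z -0.95 clk 11.05
   M 1.498 [ 0.01  1.62 -0.01]
end r 0.0311 t -0.0005 z 0.0280 lean 25.1 side -0.2 F_r 0.22 F_z -0.19 clk 11.35
   M 1.521 [-0.05  1.67 -0.01]
end r 0.0321 t -0.0004 z 0.0281 lean 25.1 side -0.2 F_r 0.53 F_z -1.25 clk 11.55
   M 1.489 [-0.07  1.64  0.  ]
end r 0.0331 t -0.0004 z 0.0281 lean 25.1 side -0.2 F_r -0.42 F_z -1.13 clk 11.75
   M 1.459 [-0.07  1.61 -0.04]
```

```bash
python3 n.py 2 >/dev/null; for i in 1; do python3 -m crank '[[[0.0009,-0.0004,0],[0,0,0],-1],[[0,0,0],[0,0,0],-1]]' >/dev/null;python3 n.py 2 && python3 -m crank '[[[0.0009,-0.0004,0],[0,0,0],-1],[[0,0,0],[0,0,0],-1]]' >/dev/null;python3 n.py 2 && python3 -m crank '[[[0.0009,-0.0004,0],[0,0,0],-1],[[0,0,0],[0,0,0],-1]]'>/dev/null;python3 n.py 2&& python3 -m crank '[[[0.0009,-0.0004,0],[0,0,0],-1],[[0,0,0],[0,0,0],-1]]'>/dev/null;python3 n.py 2;done
```

```text
end r 0.0341 t -0.0005 z 0.0281 lean 25.1 side -0.2 F_r -0.17 F_z -0.47 clk 11.95
   M 1.452 [-0.04  1.59  0.05]
end r 0.0351 t -0.0006 z 0.0281 lean 25.1 side -0.2 F_r -0.88 F_z -0.81 clk 12.15
   M 1.503 [-0.03  1.64 -0.01]
end r 0.0361 t -0.0006 z 0.0280 lean 25.1 side -0.2 F_r 0.37 F_z -0.61 clk 12.35
   M 1.593 [-0.04  1.74 -0.04]
end r 0.0370 t -0.0006 z 0.0281 lean 25.1 side -0.2 F_r -0.30 F_z -0.78 clk 12.55
   M 1.526 [-0.04  1.67 -0.01]
```

```bash
for i in 1; do python3 -m crank '[[[0.0009,-0.0004,0],[0,0,0],-1],[[0,0,0],[0,0,0],-1]]' >/dev/null;python3 n.py 1.5 && python3 -m crank '[[[0.0009,-0.0004,0],[0,0,0],-1],[[0,0,0],[0,0,0],-1]]' >/dev/null;python3 n.py 1.5 && python3 -m crank '[[[0.0009,-0.0004,0],[0,0,0],-1],[[0,0,0],[0,0,0],-1]]'>/dev/null;python3 n.py 1.5&& python3 -m crank '[[[0.0009,-0.0004,0],[0,0,0],-1],[[0,0,0],[0,0,0],-1]]'>/dev/null;python3 n.py 1.5 && python3 -m crank '[[[0.0009,-0.0004,0],[0,0,0],-1],[[0,0,0],[0,0,0],-1]]'>/dev/null;python3 n.py 1.5;done
```

```text
end r 0.0380 t -0.0006 z 0.0281 lean 25.1 side -0.2 F_r -0.34 F_z -0.47 clk 12.75
   M 1.481 [-0.05  1.62 -0.05]
end r 0.0390 t -0.0007 z 0.0280 lean 25.1 side -0.2 F_r 0.40 F_z -0.28 clk 12.95
   M 1.453 [-0.06  1.6   0.05]
end r 0.0400 t -0.0007 z 0.0280 lean 25.1 side -0.2 F_r 0.17 F_z -0.34 clk 13.15
   M 1.516 [-0.04  1.66 -0.01]
end r 0.0410 t -0.0007 z 0.0280 lean 25.1 side -0.2 F_r 0.09 F_z -0.68 clk 13.35
   M 1.526 [-0.03  1.67  0.01]
end r 0.0420 t -0.0007 z 0.0281 lean 25.1 side -0.2 F_r 0.14 F_z -0.94 clk 13.55
   M 1.544 [-0.03  1.68 -0.05]
```

```bash
for i in 1; do python3 -m crank '[[[0.0009,-0.0004,0],[0,0,0],-1],[[0,0,0],[0,0,0],-1]]' >/dev/null;python3 n.py 1.5 && python3 -m crank '[[[0.0009,-0.0004,0],[0,0,0],-1],[[0,0,0],[0,0,0],-1]]' >/dev/null;python3 n.py 1.5 && python3 -m crank '[[[0.0009,-0.0004,0],[0,0,0],-1],[[0,0,0],[0,0,0],-1]]'>/dev/null;python3 n.py 1.5&& python3 -m crank '[[[0.0009,-0.0004,0],[0,0,0],-1],[[0,0,0],[0,0,0],-1]]'>/dev/null;python3 n.py 1.5 && python3 -m crank '[[[0.0009,-0.0004,0],[0,0,0],-1],[[0,0,0],[0,0,0],-1]]'>/dev/null;python3 n.py 1.5;done
```

```text
end r 0.0429 t -0.0007 z 0.0280 lean 25.1 side -0.2 F_r -0.24 F_z -1.64 clk 13.75
   M 1.492 [-0.03  1.63  0.05]
end r 0.0439 t -0.0007 z 0.0281 lean 25.1 side -0.2 F_r -0.17 F_z -0.31 clk 13.95
   M 1.589 [0.01 1.71 0.03]
end r 0.0449 t -0.0006 z 0.0281 lean 25.1 side -0.2 F_r -0.67 F_z -0.69 clk 14.15
   M 1.755 [0.06 1.88 0.06]
end r 0.0458 t -0.0006 z 0.0281 lean 25.1 side -0.2 F_r -1.52 F_z -1.37 clk 14.35
   M 1.903 [0.14 2.   0.07]
end r 0.0458 t -0.0006 z 0.0281 lean 25.1 side -0.2 F_r -1.52 F_z -1.37 clk 14.35
   M 1.903 [0.14 2.   0.07]
```

Contact begins at r≈0.044. Pressing further to a steady few newtons.

```bash
for i in 1; do python3 -m crank '[[[0.0009,-0.0004,0],[0,0,0],-1],[[0,0,0],[0,0,0],-1]]' >/dev/null;python3 n.py 3.5 && python3 -m crank '[[[0.0009,-0.0004,0],[0,0,0],-1],[[0,0,0],[0,0,0],-1]]' >/dev/null;python3 n.py 3.5 && python3 -m crank '[[[0.0009,-0.0004,0],[0,0,0],-1],[[0,0,0],[0,0,0],-1]]'>/dev/null;python3 n.py 3.5;done; python3 -m crank '[[[0,0,0],[0,0,0],-1]]'>/dev/null;python3 n.py
```

```text
end r 0.0468 t -0.0006 z 0.0281 lean 25.1 side -0.2 F_r -1.07 F_z -0.07 clk 14.55
   M 2.070 [0.21 2.15 0.13]
end r 0.0478 t -0.0007 z 0.0281 lean 25.1 side -0.2 F_r -1.98 F_z -0.10 clk 14.75
   M 2.173 [0.36 2.2  0.11]
end r 0.0488 t -0.0007 z 0.0281 lean 25.1 side -0.2 F_r -2.31 F_z -0.55 clk 14.95
   M 2.339 [0.38 2.38 0.18]
end r 0.0488 t -0.0008 z 0.0281 lean 25.1 side -0.2 F_r -2.27 F_z 0.91 clk 15.05
   M 2.362 [0.47 2.36 0.2 ]
```

```bash
python3 -m crank '[[[0.0009,-0.0004,-0.001],[0,0,0],-1],[[0.0009,-0.0004,-0.001],[0,0,0],-1],[[0,0,-0.002],[0,0,0],-1],[[0,0,0],[0,0,0],-1]]' >/dev/null; python3 n.py; python3 -m crank '[[[0.0009,-0.0004,0],[0,0,0],-1],[[0,0,0],[0,0,0],-1],[[0,0,0],[0,0,0],-1]]' >/dev/null; python3 n.py
```

```text
end r 0.0507 t -0.0012 z 0.0237 lean 25.1 side -0.1 F_r -2.62 F_z 0.70 clk 15.45
   M 2.560 [0.5  2.56 0.23]
end r 0.0517 t -0.0010 z 0.0240 lean 25.1 side -0.2 F_r -2.83 F_z -0.34 clk 15.75
   M 2.790 [0.67 2.74 0.27]
```

```bash
python3 -m crank '[[[0,0,0.003],[0,0,0],-1],[[0,0,0.003],[0,0,0],-1],[[0,0,0.003],[0,0,0],-1]]' >/dev/null; python3 n.py; python3 -m crank '[[[0,0,0.003],[0,0,0],-1],[[0,0,0.003],[0,0,0],-1]]' >/dev/null; python3 n.py;python3 -m crank '[[[0,0,0.003],[0,0,0],-1],[[0,0,0.003],[0,0,0],-1]]' >/dev/null; python3 n.py
```

```text
end r 0.0517 t -0.0013 z 0.0331 lean 25.1 side -0.1 F_r -1.87 F_z -2.92 clk 16.05
   M 2.718 [0.43 2.77 0.18]
end r 0.0517 t -0.0010 z 0.0393 lean 25.1 side -0.2 F_r -3.02 F_z -1.17 clk 16.25
   M 2.680 [0.36 2.75 0.18]
end r 0.0517 t -0.0010 z 0.0453 lean 25.1 side -0.2 F_r -1.88 F_z -1.51 clk 16.45
   M 2.684 [0.4  2.74 0.17]
```

```bash
python3 -m crank '[[[0.0005,-0.0002,0.003],[0,0,0],-1],[[0.0005,-0.0002,0.003],[0,0,0],-1]]' >/dev/null; python3 n.py; python3 -m crank '[[[0.0005,-0.0002,0.003],[0,0,0],-1],[[0.0005,-0.0002,0],[0,0,0],-1]]' >/dev/null; python3 n.py;python3 -m crank '[[[0.0005,-0.0002,0],[0,0,0],-1],[[0,0,0],[0,0,0],-1],[[0,0,0],[0,0,0],-1]]' >/dev/null; python3 n.py
```

```text
end r 0.0528 t -0.0010 z 0.0513 lean 25.1 side -0.2 F_r -1.83 F_z -1.72 clk 16.65
   M 2.793 [0.43 2.84 0.13]
end r 0.0539 t -0.0003 z 0.0547 lean 25.1 side -0.2 F_r -3.45 F_z 0.22 clk 16.85
   M 2.864 [0.61 2.85 0.27]
end r 0.0544 t -0.0005 z 0.0543 lean 25.1 side -0.2 F_r -3.31 F_z 1.40 clk 17.15
   M 2.856 [0.68 2.81 0.37]
```

```bash
python3 -m crank '[[[0,0,-0.003],[0,0,0],-1],[[0,0,-0.003],[0,0,0],-1],[[0,0,-0.003],[0,0,0],-1]]' >/dev/null; python3 n.py; python3 -m crank '[[[0,0,-0.003],[0,0,0],-1],[[0,0,-0.003],[0,0,0],-1],[[0,0,-0.003],[0,0,0],-1]]' >/dev/null; python3 n.py;python3 -m crank '[[[0,0,-0.003],[0,0,0],-1],[[0,0,-0.003],[0,0,0],-1],[[0,0,-0.003],[0,0,0],-1],[[0,0,-0.003],[0,0,0],-1],[[0,0,0],[0,0,0],-1]]' >/dev/null; python3 n.py;python3 -m crank '[[[0,0,0],[0,0,0],-1],[[0,0,0],[0,0,0],-1]]' >/dev/null; python3 n.py
```

```text
end r 0.0544 t -0.0010 z 0.0447 lean 25.1 side -0.2 F_r -4.14 F_z 1.01 clk 17.45
   M 2.925 [0.72 2.87 0.3 ]
end r 0.0544 t -0.0009 z 0.0358 lean 25.1 side -0.2 F_r -3.79 F_z 1.02 clk 17.75
   M 2.882 [0.7  2.83 0.35]
end r 0.0545 t -0.0016 z 0.0234 lean 25.1 side -0.1 F_r -2.77 F_z -0.78 clk 18.25
   M 2.883 [0.6  2.87 0.27]
end r 0.0545 t -0.0016 z 0.0237 lean 25.1 side -0.1 F_r -2.07 F_z -1.50 clk 18.45
   M 2.824 [0.42 2.88 0.17]
```

```bash
python3 -m crank '[[[0.0009,-0.0004,0],[0,0,0],-1],[[0.0009,-0.0004,0],[0,0,0],-1],[[0,0,0],[0,0,0],-1]]' >/dev/null; python3 n.py; python3 -m crank '[[[0,0,0.003],[0,0,0],-1],[[0,0,0.003],[0,0,0],-1],[[0,0,0.003],[0,0,0],-1],[[0,0,0.003],[0,0,0],-1],[[0,0,0.003],[0,0,0],-1]]' >/dev/null; python3 n.py;python3 -m crank '[[[0,0,0.003],[0,0,0],-1],[[0,0,0.003],[0,0,0],-1],[[0,0,0.003],[0,0,0],-1],[[0,0,0.003],[0,0,0],-1],[[0,0,0.003],[0,0,0],-1]]' >/dev/null; python3 n.py;python3 -m crank '[[[0,0,0.003],[0,0,0],-1],[[0,0,0.001],[0,0,0],-1],[[0,0,0],[0,0,0],-1],[[0,0,0],[0,0,0],-1]]' >/dev/null; python3 n.py; python3 - <<'E'
from b import *
from plant import imaging
from scipy.optimize import least_squares
p,d=imaging.snapshot("scene");m=imaging.camera_model("scene");np.savez("s4.npz",p=p,d=d,**m)
cv2.imwrite("pics/s4.png",cv2.resize(p[70:260,150:310],None,fx=3,fy=3,interpolation=cv2.INTER_CUBIC))
E
```

```text
end r 0.0565 t -0.0006 z 0.0243 lean 25.1 side -0.2 F_r -3.36 F_z -0.34 clk 18.75
   M 3.029 [0.64 3.01 0.28]
end r 0.0564 t -0.0010 z 0.0393 lean 25.1 side -0.2 F_r -1.58 F_z -3.03 clk 19.25
   M 2.877 [0.41 2.94 0.22]
end r 0.0564 t -0.0010 z 0.0543 lean 25.1 side -0.2 F_r -1.39 F_z -2.65 clk 19.75
   M 2.979 [0.46 3.03 0.17]
end r 0.0564 t -0.0005 z 0.0584 lean 25.1 side -0.2 F_r -2.03 F_z 0.28 clk 20.15
   M 2.907 [0.55 2.92 0.27]
```

View pics/s4.png

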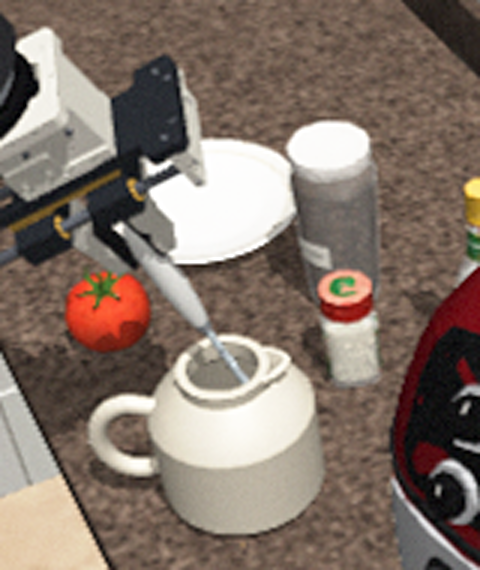

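```bash
python3 - <<'E'
from b import *
m=np.load("s4.npz")
def pr(X):
    c=m["R"]@X+m["t"];c=m["mtx"]@c;return ((c[:2]/c[2])-[150,70])*3
o=ctrl.get_obs();R=Ro.from_euler("xyz",o["orientation"],degrees=True);a=R.apply(at);G=o["tool_pos"]-.0188*R.as_matrix()[:,2]+R.apply(off)
s_=np.array([-e[1],e[0],0])
for dl in(0,2,4,6):
  for sd in(0,4):
    A=Ro.from_rotvec(s_*np.radians(dl)).apply(a);A=Ro.from_rotvec(e*np.radians(-sd)).apply(A)
    B=G-A*Lb;p1=pr(B+A*.134);p2=pr(B+A*.09);v=p2-p1;w=B-J
    print(dl,sd,p1.round(0),p2.round(0),"slope dx/dy %.3f"%(v[0]/v[1]),"r %.4f t %.4f z %.4f"%(w@e,w@s_,w[2]))
print("obs slope",(243-207)/(380-327))
print("rim",pr(J+[0,0,.136]).round(0))
E
```

```text
0 0 [211. 322.] [244. 359.] slope dx/dy 0.893 r 0.0564 t -0.0005 z 0.0583
0 4 [211. 326.] [244. 365.] slope dx/dy 0.842 r 0.0564 t -0.0131 z 0.0587
2 0 [208. 323.] [240. 361.] slope dx/dy 0.832 r 0.0501 t -0.0005 z 0.0555
2 4 [208. 327.] [240. 367.] slope dx/dy 0.784 r 0.0501 t -0.0133 z 0.0559
4 0 [206. 324.] [236. 363.] slope dx/dy 0.773 r 0.0437 t -0.0005 z 0.0529
4 4 [206. 328.] [236. 369.] slope dx/dy 0.729 r 0.0437 t -0.0135 z 0.0533
6 0 [203. 325.] [231. 365.] slope dx/dy 0.717 r 0.0372 t -0.0005 z 0.0505
6 4 [203. 329.] [231. 371.] slope dx/dy 0.675 r 0.0372 t -0.0136 z 0.0509
obs slope 0.6792452830188679
rim [221. 365.]
```

The handle tip is at crop (207,327) and the stem slope shows the brush yielded in the grip, to about 20° lean. The jug has not moved. I'll lean the tool 8° further about the bristle end.

```bash
python3 - <<'E'
from b import *
o=ctrl.get_obs();R=Ro.from_euler("xyz",o["orientation"],degrees=True);a=R.apply(at);T=o["tool_pos"];G=T-.0188*R.as_matrix()[:,2]+R.apply(off)
s_=np.array([-e[1],e[0],0]);A=Ro.from_rotvec(s_*np.radians(5)).apply(a);B=G-A*Lb
print("pivot r,z",(B-J)@e,B[2])
q=Ro.from_rotvec(-s_*np.radians(2));X=T
for i in range(4):
    Y=B+q.apply(X-B);print((Y-X).round(4));X=Y
print((-s_*2).round(3))
E
```

```text
pivot r,z 0.04043949069434867 0.05165687961646917
[-0.0054  0.0023 -0.0022]
[-0.0054  0.0022 -0.0024]
[-0.0053  0.0022 -0.0026]
[-0.0052  0.0022 -0.0028]
[-0.765 -1.848 -0.   ]
```

```bash
python3 -m crank '[[[-0.0054,0.0023,-0.0022],[-0.765,-1.848,0],-1],[[-0.0054,0.0022,-0.0024],[-0.765,-1.848,0],-1],[[0,0,0],[0,0,0],-1]]'>/dev/null; python3 n.py;  python3 -m crank '[[[-0.0053,0.0022,-0.0026],[-0.765,-1.848,0],-1],[[-0.0052,0.0022,-0.0028],[-0.765,-1.848,0],-1],[[0,0,0],[0,0,0],-1]]'>/dev/null; python3 n.py; python3 -m crank '[[[0,0,0.002],[0,0,0],-1],[[0,0,0],[0,0,0],-1],[[0,0,0],[0,0,0],-1]]'>/dev/null; python3 n.py; python3 - <<'E'
from plant import imaging
import cv2,numpy as np
p,d=imaging.snapshot("scene");np.savez("s5.npz",p=p,d=d,**imaging.camera_model("scene"))
cv2.imwrite("pics/s5.png",cv2.resize(p[140:220,180:260],None,fx=7,fy=7,interpolation=cv2.INTER_CUBIC))
E
```

```text
end r 0.0557 t -0.0013 z 0.0587 lean 29.2 side -0.2 F_r -1.47 F_z -0.67 clk 20.5
   M 2.742 [0.48 2.77 0.21]
end r 0.0551 t -0.0010 z 0.0600 lean 33.2 side -0.2 F_r -1.82 F_z -0.12 clk 20.8
   M 2.744 [0.44 2.79 0.19]
end r 0.0554 t -0.0005 z 0.0627 lean 33.1 side -0.2 F_r -1.95 F_z -0.62 clk 21.1
   M 2.805 [0.47 2.84 0.16]
```

View pics/s5.png

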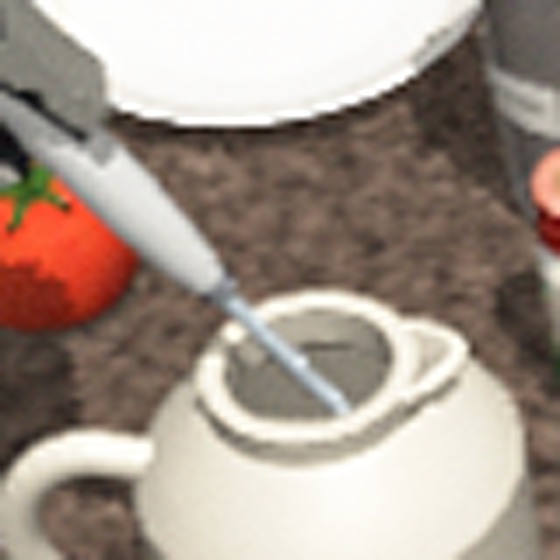

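```bash
cat > lean.py <<'E'
from b import *
from scipy.optimize import least_squares
m=np.load("s5.npz")
def pr(X):
    c=m["R"]@X+m["t"];c=m["mtx"]@c;return c[:2]/c[2]
p1=np.array([180+222/7,140+285/7]);p2=np.array([180+345/7,140+412/7]);n=np.array([p2[1]-p1[1],p1[0]-p2[0]]);n/=np.linalg.norm(n)
o=ctrl.get_obs();R=Ro.from_euler("xyz",o["orientation"],degrees=True);a=R.apply(at);G=o["tool_pos"]-.0188*R.as_matrix()[:,2]+R.apply(off)
s_=np.array([-e[1],e[0],0])
def A(q):return Ro.from_rotvec(e*np.radians(-q[1])).apply(Ro.from_rotvec(s_*np.radians(q[0])).apply(a))
for off_img in([0,0],[-.7,1.0]):
  def f(q):
    x=A(q);B=G-x*q[2];u=pr(B+x*.134)+off_img;v=pr(B+x*.08)+off_img
    return [(u-p1)@n,(v-p1)@n,(u-p1)@[n[1],-n[0]],(q[2]-Lb)/.003,q[1]/4]
  r=least_squares(f,[0,0,Lb]);q=r.x;x=A(q);B=G-x*q[2];w=B-J
  print(q,"lean",np.degrees(np.arcsin(-x@e)),"r %.4f t %.4f z %.4f"%(w@e,w@s_,w[2]),np.round(r.fun,2))
print("rim",(pr(J+[0,0,.136])-[180,140])*7)
E
python3 lean.py
```

```text
[4.20775348 0.47140926 0.19893803] lean 28.907923182611118 r 0.0431 t -0.0020 z 0.0548 [-0.48  0.29  0.11  0.15  0.12]
[ 2.68380324 -0.08113522  0.19854242] lean 30.431861850420344 r 0.0475 t -0.0003 z 0.0577 [-0.89  0.5  -0.02  0.01 -0.02]
rim [305.44316692 360.5778525 ]
```

True end height is ≈0.055 (lean 29°), about 8 mm below the model's reading. Press 3 mm more, then run full strokes.

```bash
python3 -m crank '[[[0.0009,-0.0004,0],[0,0,0],-1],[[0.0009,-0.0004,0],[0,0,0],-1],[[0.0009,-0.0004,0],[0,0,0],-1],[[0,0,0],[0,0,0],-1],[[0,0,0],[0,0,0],-1]]' >/dev/null; python3 n.py; python3 -m crank '[[[0,0,-0.003],[0,0,0],-1],[[0,0,-0.003],[0,0,0],-1],[[0,0,-0.003],[0,0,0],-1],[[0,0,-0.003],[0,0,0],-1],[[0,0,-0.003],[0,0,0],-1]]' >/dev/null; python3 n.py;python3 -m crank '[[[0,0,-0.003],[0,0,0],-1],[[0,0,-0.003],[0,0,0],-1],[[0,0,-0.003],[0,0,0],-1],[[0,0,-0.003],[0,0,0],-1],[[0,0,-0.002],[0,0,0],-1],[[0,0,0],[0,0,0],-1]]' >/dev/null; python3 n.py;python3 -m crank '[[[0,0,0],[0,0,0],-1],[[0,0,0],[0,0,0],-1]]' >/dev/null; python3 n.py
```

```text
end r 0.0582 t -0.0006 z 0.0625 lean 33.1 side -0.2 F_r -4.65 F_z 1.64 clk 21.65
   M 3.352 [0.87 3.27 0.39]
end r 0.0582 t -0.0010 z 0.0470 lean 33.1 side -0.2 F_r -4.91 F_z 1.61 clk 22.15
   M 3.294 [0.97 3.16 0.43]
end r 0.0579 t 0.0009 z 0.0372 lean 32.9 side 0.2 F_r -3.64 F_z -0.19 clk 22.75
   M 3.231 [0.68 3.22 0.21]
end r 0.0579 t 0.0009 z 0.0374 lean 32.9 side 0.2 F_r -2.05 F_z 0.27 clk 22.95
   M 3.292 [0.66 3.29 0.22]
```

```bash
python3 -c "
from b import *
print(ctrl.get_obs()['joint_pos'].round(1), ctrl.get_obs()['tool_pos'])"
```

```text
[  68.4   -6.   -58.3   56.5  -39.4 -132.9] [0.45798518 0.27859057 0.18878975]
```

```bash
python3 -m crank '[[[0.0053,-0.0022,0.0006],[0.765,1.848,0],-1],[[0.0052,-0.0024,0],[0.765,1.848,0],-1],[[0,0,0],[0,0,0],-1]]' >/dev/null; python3 n.py; python3 -m crank '[[[0,-0.001,-0.001],[0,0,0],-1],[[0,0,0],[0,0,0],-1],[[0,0,0],[0,0,0],-1]]' >/dev/null; python3 n.py;  python3 -c "
from b import *
print(ctrl.get_obs()['joint_pos'].round(1))"
```

```text
end r 0.0588 t 0.0004 z 0.0315 lean 28.8 side 0.2 F_r -3.82 F_z -1.56 clk 23.25
   M 3.378 [0.69 3.37 0.25]
end r 0.0587 t -0.0004 z 0.0304 lean 28.9 side 0.2 F_r -3.71 F_z 0.73 clk 23.55
   M 3.296 [0.83 3.22 0.26]
[  65.7   -5.8  -55.    49.2  -37.5 -124.1]
```

```bash
python3 -m crank '[[[0,0,0.003],[0,0,0],-1],[[0,0,0.003],[0,0,0],-1],[[0,0,0.003],[0,0,0],-1],[[0,0,0.003],[0,0,0],-1],[[0,0,0.003],[0,0,0],-1],[[0,0,0.003],[0,0,0],-1]]' >/dev/null; python3 n.py;python3 -m crank '[[[0,0,0.003],[0,0,0],-1],[[0,0,0.003],[0,0,0],-1],[[0,0,0.003],[0,0,0],-1],[[0,0,0.003],[0,0,0],-1],[[0,0,0.002],[0,0,0],-1],[[0,0,0],[0,0,0],-1]]' >/dev/null; python3 n.py;python3 -m crank '[[[0.0005,-0.0002,0],[0,0,0],-1],[[0.0005,-0.0002,0],[0,0,0],-1],[[0,0,0],[0,0,0],-1]]' >/dev/null; python3 n.py
python3 -m crank '[[[0,0,-0.003],[0,0,0],-1],[[0,0,-0.003],[0,0,0],-1],[[0,0,-0.003],[0,0,0],-1],[[0,0,-0.003],[0,0,0],-1],[[0,0,-0.003],[0,0,0],-1]]' >/dev/null; python3 n.py;python3 -m crank '[[[0,0,-0.003],[0,0,0],-1],[[0,0,-0.003],[0,0,0],-1],[[0,0,-0.003],[0,0,0],-1],[[0,0,-0.003],[0,0,0],-1],[[0,0,-0.003],[0,0,0],-1],[[0,0,-0.001],[0,0,0],-1],[[0,0,0],[0,0,0],-1]]' >/dev/null; python3 n.py;python3 -m crank '[[[0,0,0],[0,0,0],-1],[[0,0,0],[0,0,0],-1]]' >/dev/null; python3 n.py
```

```text
end r 0.0589 t -0.0001 z 0.0488 lean 28.9 side 0.2 F_r -2.22 F_z -2.67 clk 24.15
   M 3.173 [0.56 3.2  0.22]
end r 0.0588 t 0.0004 z 0.0631 lean 28.9 side 0.1 F_r -2.43 F_z -0.69 clk 24.75
   M 3.164 [0.65 3.15 0.18]
end r 0.0599 t 0.0007 z 0.0630 lean 28.9 side 0.1 F_r -5.08 F_z 2.21 clk 25.05
   M 3.352 [0.88 3.26 0.37]
end r 0.0599 t -0.0001 z 0.0472 lean 28.9 side 0.2 F_r -4.38 F_z 2.59 clk 25.55
   M 3.296 [0.87 3.21 0.36]
end r 0.0600 t -0.0005 z 0.0312 lean 28.9 side 0.2 F_r -4.00 F_z 0.62 clk 26.25
   M 3.332 [0.73 3.3  0.25]
end r 0.0600 t -0.0005 z 0.0313 lean 28.9 side 0.2 F_r -3.11 F_z -1.06 clk 26.45
   M 3.391 [0.69 3.38 0.24]
```

```bash
python3 -m crank '[[[0,0,0.003],[0,0,0],-1],[[0,0,0.003],[0,0,0],-1],[[0,0,0.003],[0,0,0],-1],[[0,0,0.003],[0,0,0],-1],[[0,0,0.003],[0,0,0],-1],[[0,0,0.003],[0,0,0],-1]]' >/dev/null; python3 n.py;python3 -m crank '[[[0,0,0.003],[0,0,0],-1],[[0,0,0.003],[0,0,0],-1],[[0,0,0.003],[0,0,0],-1],[[0,0,0.003],[0,0,0],-1],[[0,0,0.003],[0,0,0],-1],[[0,0,0],[0,0,0],-1],[[0.0005,-0.0002,0],[0,0,0],-1],[[0,0,0],[0,0,0],-1],[[0,0,0],[0,0,0],-1]]' >/dev/null; python3 n.py
python3 -m crank '[[[0,0,-0.003],[0,0,0],-1],[[0,0,-0.003],[0,0,0],-1],[[0,0,-0.003],[0,0,0],-1],[[0,0,-0.003],[0,0,0],-1],[[0,0,-0.003],[0,0,0],-1],[[0,0,-0.003],[0,0,0],-1]]' >/dev/null; python3 n.py;python3 -m crank '[[[0,0,-0.003],[0,0,0],-1],[[0,0,-0.003],[0,0,0],-1],[[0,0,-0.003],[0,0,0],-1],[[0,0,-0.003],[0,0,0],-1],[[0,0,-0.003],[0,0,0],-1],[[0,0,-0.001],[0,0,0],-1],[[0,0,0],[0,0,0],-1],[[0,0,0],[0,0,0],-1],[[0,0,0],[0,0,0],-1]]' >/dev/null; python3 n.py
python3 -m crank '[[[0,0,0.003],[0,0,0],-1],[[0,0,0.003],[0,0,0],-1],[[0,0,0.003],[0,0,0],-1],[[0,0,0.003],[0,0,0],-1],[[0,0,0.003],[0,0,0],-1],[[0,0,0.003],[0,0,0],-1]]' >/dev/null; python3 n.py;python3 -m crank '[[[0,0,0.003],[0,0,0],-1],[[0,0,0.003],[0,0,0],-1],[[0,0,0.003],[0,0,0],-1],[[0,0,0.003],[0,0,0],-1],[[0,0,0.003],[0,0,0],-1],[[0,0,0.002],[0,0,0],-1],[[0.0005,-0.0002,0],[0,0,0],-1],[[0,0,0],[0,0,0],-1],[[0,0,0],[0,0,0],-1]]' >/dev/null; python3 n.py
python3 -m crank '[[[0,0,-0.003],[0,0,0],-1],[[0,0,-0.003],[0,0,0],-1],[[0,0,-0.003],[0,0,0],-1],[[0,0,-0.003],[0,0,0],-1],[[0,0,-0.003],[0,0,0],-1],[[0,0,-0.003],[0,0,0],-1]]' >/dev/null; python3 n.py;python3 -m crank '[[[0,0,-0.003],[0,0,0],-1],[[0,0,-0.003],[0,0,0],-1],[[0,0,-0.003],[0,0,0],-1],[[0,0,-0.003],[0,0,0],-1],[[0,0,-0.003],[0,0,0],-1],[[0,0,-0.003],[0,0,0],-1],[[0,0,0],[0,0,0],-1],[[0,0,0],[0,0,0],-1],[[0,0,0],[0,0,0],-1]]' >/dev/null; python3 n.py
```

```text
end r 0.0599 t -0.0000 z 0.0499 lean 28.9 side 0.1 F_r -1.52 F_z -2.23 clk 27.05
   M 3.277 [0.55 3.32 0.22]
end r 0.0604 t 0.0006 z 0.0650 lean 28.9 side 0.1 F_r -4.30 F_z 0.49 clk 27.95
   M 3.268 [0.87 3.18 0.4 ]
end r 0.0605 t -0.0000 z 0.0463 lean 28.9 side 0.1 F_r -4.40 F_z 0.89 clk 28.55
   M 3.275 [0.9  3.17 0.37]
end r 0.0605 t -0.0005 z 0.0303 lean 28.9 side 0.2 F_r -3.01 F_z -1.20 clk 29.45
   M 3.263 [0.7  3.24 0.3 ]
end r 0.0604 t 0.0000 z 0.0489 lean 28.9 side 0.1 F_r -1.60 F_z -2.09 clk 30.05
   M 3.292 [0.6  3.32 0.23]
end r 0.0610 t 0.0007 z 0.0660 lean 28.9 side 0.1 F_r -5.21 F_z 1.59 clk 30.95
   M 3.280 [0.86 3.19 0.35]
end r 0.0610 t -0.0000 z 0.0472 lean 28.9 side 0.2 F_r -4.76 F_z 0.96 clk 31.55
   M 3.260 [0.87 3.17 0.37]
end r 0.0611 t -0.0008 z 0.0291 lean 28.9 side 0.2 F_r -2.64 F_z -2.08 clk 32.45
   M 3.358 [0.64 3.37 0.2 ]
```

Scrubbing done. Back off and stand the brush upright inside the jug, then check its angle.

```bash
python3 - <<'E'
s=open("b.py").read()
s+='''
# brush turned in the grip by the pressing: at re-estimated
def slip(dl,o):
    R=Ro.from_euler("xyz",o["orientation"],degrees=True)
    return R.inv().apply(Ro.from_rotvec(np.array([-e[1],e[0],0])*np.radians(dl)).apply(R.apply(at)))
'''
open("b.py","w").write(s)
import b
o=b.ctrl.get_obs();n=b.slip(4.5,o);print(repr(n))
open("b.py","a").write("at=np.array(%s)\n"%n.tolist())
E
python3 - <<'E'
from b import *
now();o=ctrl.get_obs();print(o["joint_pos"].round(1))
for q in((.026,.03,24.4),(.012,.03,12),(0,.03,0)):
    R,t=inj(*q);delta(o,R,t);o=dict(o,tool_pos=t,orientation=R.as_euler("xyz",degrees=True))
E
```

```text
array([-0.20572149, -0.07201891, -0.97595694])
end r 0.0471 t -0.0008 z 0.0221 lean 24.4 side 0.2 F_r -2.64 F_z -2.08 clk 32.45
[  65.2   -5.7  -55.    49.4  -37.1 -124. ]
tcp [0.4703 0.2718 0.187 ] shift [-0.0196  0.0082  0.0079] turn [ 0.22 -0.12 -0.04] 0.3 f [-2.68  0.43 -2.08]
tcp [0.4508 0.2801 0.1949] shift [ 0.0214 -0.0088  0.0119] turn [ 4.75 11.46  0.  ] 12.4 f [-2.68  0.43 -2.08]
tcp [0.4721 0.2712 0.2068] shift [ 0.0236 -0.0098  0.0037] turn [ 4.59 11.09  0.  ] 12.0 f [-2.68  0.43 -2.08]
```

```bash
python3 -m crank '[[[-0.004,0.0017,0.002],[0,0,0],-1],[[-0.004,0.0017,0.003],[0,0,0],-1],[[-0.004,0.0017,0.003],[0,0,0],-1],[[0.0028,-0.0011,0.0024],[0.95,2.29,0],-1],[[0.0028,-0.0011,0.0024],[0.95,2.29,0],-1],[[0.0028,-0.0011,0.0024],[0.95,2.29,0],-1],[[0.0028,-0.0011,0.0024],[0.95,2.29,0],-1],[[0.0028,-0.0011,0.0024],[0.95,2.29,0],-1]]' >/dev/null; python3 n.py; python3 -m crank '[[[0.0047,-0.002,0.0008],[0.92,2.22,0],-1],[[0.0047,-0.002,0.0008],[0.92,2.22,0],-1],[[0.0047,-0.002,0.0008],[0.92,2.22,0],-1],[[0.0047,-0.002,0.0008],[0.92,2.22,0],-1],[[0.0047,-0.002,0.0008],[0.92,2.22,0],-1],[[0,0,0],[0,0,0],-1],[[0,0,0],[0,0,0],-1]]' >/dev/null; python3 n.py;python3 - <<'E'
from plant import imaging
import cv2,numpy as np
p,d=imaging.snapshot("scene");np.savez("s5.npz",p=p,d=d,**imaging.camera_model("scene"))
cv2.imwrite("pics/s6.png",cv2.resize(p[140:220,180:260],None,fx=7,fy=7,interpolation=cv2.INTER_CUBIC))
E
```

```text
end r 0.0109 t 0.0006 z 0.0312 lean 11.9 side 0.1 F_r 0.39 F_z 0.08 clk 33.25
   M 0.790 [-0.34  1.   -0.07]
end r -0.0001 t -0.0002 z 0.0310 lean -0.0 side 0.2 F_r -0.37 F_z -1.34 clk 33.95
   M 0.191 [-0.59  0.45  0.06]
```

View pics/s6.png

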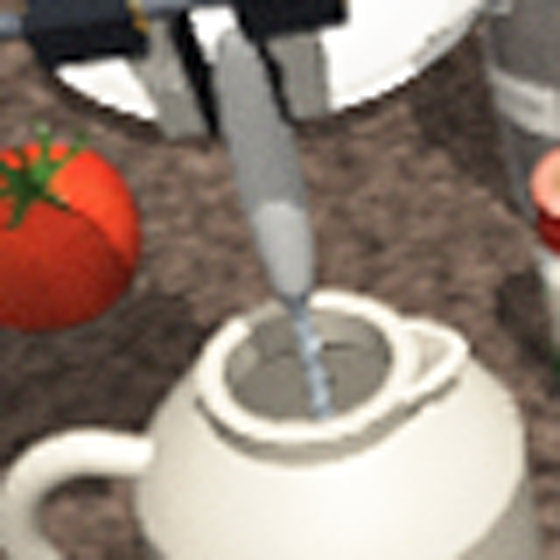

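Jug upright and unmoved. The stem runs from (297,300) to (322,412), nearly vertical through the neck. Solve for its true angle.

```bash
sed -i 's#p1=.*p2=np.array(.*);n=np.array(\[p2#p1=np.array([180+297/7,140+300/7]);p2=np.array([180+322/7,140+412/7]);n=np.array([p2#' lean.py; python3 lean.py; python3 -c "
from b import *
m=np.load('s5.npz')
def pr(X):
    c=m['R']@X+m['t'];c=m['mtx']@c;return (c[:2]/c[2]-[180,140])*7
for s in(.134,.1):print(pr(J+[0,0,.031+s]))"
```

```text
[-1.42146232  1.29675217  0.19928465] lean 1.408535059867003 r 0.0045 t -0.0049 z 0.0302 [-0.2   0.13  0.25  0.26  0.32]
[-2.43249631  0.06949685  0.19857638] lean 2.419563730277716 r 0.0080 t -0.0006 z 0.0309 [-0.51  0.29  0.01  0.03  0.02]
rim [305.44316692 360.5778525 ]
[291.09392806 293.93158777]
[307.86016513 371.80380697]
```

```bash
python3 -m crank '[[[-0.0037,0.0018,0.006],[0,0,0],-1],[[0,0,0.012],[0,0,0],-1],[[0,0,0.012],[0,0,0],-1],[[0,0,0.012],[0,0,0],-1],[[0,0,0.012],[0,0,0],-1],[[0,0,0.012],[0,0,0],-1]]' >/dev/null; python3 n.py; python3 -m crank '[[[0,0,0.012],[0,0,0],-1],[[0,0,0.012],[0,0,0],-1],[[0,0,0.012],[0,0,0],-1],[[0,0,0.012],[0,0,0],-1],[[0,0,0.012],[0,0,0],-1],[[0,0,0.012],[0,0,0],-1],[[0,0,0.012],[0,0,0],-1],[[0,0,0.012],[0,0,0],-1],[[0,0,0.012],[0,0,0],-1]]' >/dev/null; python3 n.py;python3 - <<'E'
from b import *
o=ctrl.get_obs()
# over mug: brush upright, tool as now except small yaw
M=np.array([.5095,-.270,0]);R0=Ro.from_euler("xyz",o["orientation"],degrees=True)
for yl in(-e,[-.984,-.178,0]):
    R,t=pose(M+[0,0,.2],[0,0,1],yl);delta(o,R,t);print(R.as_matrix()[:,2])
E
```

```text
end r -0.0041 t 0.0006 z 0.0985 lean -0.0 side 0.1 F_r 0.03 F_z -1.64 clk 34.6
   M 0.184 [-0.49  0.4   0.01]
end r -0.0042 t 0.0004 z 0.2060 lean -0.0 side 0.1 F_r 0.14 F_z -1.55 clk 35.5
   M 0.207 [-0.49  0.43  0.02]
tcp [0.4923 0.2638 0.3865] shift [ 0.0205 -0.5293 -0.006 ] turn [ 0.12 -0.08 -0.14] 0.2 f [ 0.3   0.37 -1.55]
[ 0.14403722  0.16358889 -0.97595694]
tcp [0.4923 0.2638 0.3865] shift [ 0.0176 -0.5283 -0.006 ] turn [ 0.14 -0.04 32.61] 32.6 f [ 0.3   0.37 -1.55]
[ 0.03262997  0.21550715 -0.97595694]
```

```bash
python3 -m crank '[[[-0.006,-0.0257,0],[0,0,1.63],-1],[[-0.006,-0.0257,0],[0,0,1.63],-1],[[-0.006,-0.0257,0],[0,0,1.63],-1],[[-0.006,-0.0257,0],[0,0,1.63],-1],[[-0.006,-0.0257,0],[0,0,1.63],-1],[[-0.006,-0.0257,0],[0,0,1.63],-1],[[-0.006,-0.0257,0],[0,0,1.63],-1],[[-0.006,-0.0257,0],[0,0,1.63],-1],[[-0.006,-0.0257,0],[0,0,1.63],-1],[[-0.006,-0.0257,0],[0,0,1.63],-1]]' >/dev/null
python3 -m crank '[[[0.0078,-0.0271,0],[0,0,1.63],-1],[[0.0078,-0.0271,0],[0,0,1.63],-1],[[0.0078,-0.0271,0],[0,0,1.63],-1],[[0.0078,-0.0271,0],[0,0,1.63],-1],[[0.0078,-0.0271,0],[0,0,1.63],-1],[[0.0078,-0.0271,0],[0,0,1.63],-1],[[0.0078,-0.0271,0],[0,0,1.63],-1],[[0.0078,-0.0271,0],[0,0,1.63],-1],[[0.0078,-0.0271,0],[0,0,1.63],-1],[[0.0078,-0.0271,0],[0,0,1.63],-1],[[0,0,0],[0,0,0],-1],[[0,0,0],[0,0,0],-1]]'
cat > fit.py <<'E'
from b import *
from plant import imaging
from scipy.optimize import least_squares
o=ctrl.get_obs();p,d=imaging.snapshot("scene");m=imaging.camera_model("scene");np.savez("s7.npz",p=p,d=d,**m)
X=cloud(d,m);R=Ro.from_euler("xyz",o["orientation"],degrees=True);a=R.apply(at);G=o["tool_pos"]-.0188*R.as_matrix()[:,2]+R.apply(off)
B0=G-a*Lb
P=X.reshape(-1,3);P=P[np.isfinite(P).all(1)];s=(P-B0)@a;r=np.linalg.norm(P-B0-np.outer(s,a),axis=1)
P=P[(s>-.015)&(s<.15)&(r<.035)];print(len(P),"model end",B0,a)
def prof(s):return np.interp(s*1000,[-1,0,5,8,46,47,130,138,175],np.array([2,9,14.5,16.5,16.5,3.8,3.8,7.5,10.5])/1000)
def ab(q):
    A=R.apply(at+[q[0],q[1],0]);A/=np.linalg.norm(A);return A,G-A*q[2]
def f(q):
    A,B=ab(q);w=P-B;s=w@A;return np.r_[np.linalg.norm(w-np.outer(s,A),axis=1)-prof(s),(q[2]-Lb)/1.]
r=least_squares(f,[0,0,Lb],loss="soft_l1",f_scale=.002);A,B=ab(r.x);print(r.x,"axis",A,"end",B,np.abs(r.fun).mean())
x,y,z=X[...,0],X[...,1],X[...,2];Q=X[(x>.45)&(x<.57)&(y>-.33)&(y<-.21)&(z>.09)&(z<.102)];print("mug rim",circ(Q),Q.min(0),Q.max(0))
E
python3 fit.py
```

```text
clock: 37.7
tool_pos: [0.5105, -0.2648, 0.3849]
orientation: [-175.9, 11.8, -79.0]
force: [-0.0, 0.5, -1.4]
opening: 0.0187
gripper_force: 29.9
693 model end [ 0.50990654 -0.27068712  0.20448326] [0.00140969 0.00202399 0.99999696]
[-0.01093036  0.03285538  0.19837836] axis [-0.03287797  0.00673372  0.99943669] end [ 0.51670864 -0.27162119  0.20471605] 0.002882752361454529
mug rim (array([ 0.51026086, -0.27285369]), np.float64(0.036916166118114095)) [ 0.47149326 -0.31151002  0.09002643] [ 0.54859864 -0.23435354  0.09974879]
```

```bash
python3 -m crank '[[[-0.006,-0.001,-0.015],[0,0,0],-1],[[0,0,-0.016],[0,0,0],-1],[[0,0,-0.016],[0,0,0],-1],[[0,0,-0.016],[0,0,0],-1],[[0,0,-0.016],[0,0,0],-1],[[0,0,-0.016],[0,0,0],-1],[[0,0,-0.016],[0,0,0],-1],[[0,0,-0.016],[0,0,0],-1],[[0,0,-0.016],[0,0,0],-1],[[0,0,-0.016],[0,0,0],-1],[[0,0,-0.016],[0,0,0],-1],[[0,0,-0.008],[0,0,0],-1]]'; python3 n.py
python3 - <<'E'
from b import *
at2=at+[-.0109,.0329,0];at2/=np.linalg.norm(at2)
o=ctrl.get_obs();R=Ro.from_euler("xyz",o["orientation"],degrees=True);a=R.apply(at2);T=o["tool_pos"];B=T-.0188*R.as_matrix()[:,2]+R.apply(off)-a*Lb
print(B,a)
w=np.array([-.085,.40,.91]);w/=np.linalg.norm(w);rv=np.cross(a,w);ang=np.arctan2(np.linalg.norm(rv),a@w);rv*=ang/np.linalg.norm(rv)
n=6;q=Ro.from_rotvec(rv/n);dB=(np.array([.512,-.280,.018])-B)/n;print("turn",np.degrees(rv/n))
for i in range(n):
    T2=B+dB+q.apply(T-B);print((T2-T).round(4));T=T2;B=B+dB
E
```

```text
clock: 38.95
tool_pos: [0.5039, -0.2641, 0.202]
orientation: [-175.8, 11.8, -78.8]
force: [0.6, 0.4, -0.5]
opening: 0.0189
gripper_force: 29.9
end r 0.2118 t -0.4826 z 0.0216 lean 0.0 side 0.1 F_r 0.37 F_z -0.49 clk 38.95
   M -0.149 [-0.7   0.13  0.02]
[ 0.5102826  -0.27085462  0.02166873] [-0.03390921  0.00657535  0.99940329]
turn [-3.87683457 -0.53254743 -0.12803513]
[-0.0014  0.0107 -0.0015]
[-0.0013  0.0106 -0.0024]
[-0.0013  0.0104 -0.0032]
[-0.0012  0.0102 -0.004 ]
[-0.0012  0.01   -0.0048]
[-0.0011  0.0097 -0.0056]
```

```bash
python3 -m crank '[[[-0.0014,0.0107,-0.0015],[-3.88,-0.53,-0.13],-1],[[-0.0013,0.0106,-0.0024],[-3.88,-0.53,-0.13],-1],[[-0.0013,0.0104,-0.0032],[-3.88,-0.53,-0.13],-1],[[-0.0012,0.0102,-0.004],[-3.88,-0.53,-0.13],-1],[[-0.0012,0.01,-0.0048],[-3.88,-0.53,-0.13],-1],[[-0.0011,0.0097,-0.0056],[-3.88,-0.53,-0.13],-1],[[0,0,0],[0,0,0],-1]]' 
python3 -m crank '[[[0,0,-0.002],[0,0,0],-1],[[0,0,-0.002],[0,0,0],-1],[[0,0,-0.001],[0,0,0],-1],[[0,0,0],[0,0,0],-1]]'; python3 - <<'E'
from plant import imaging
import cv2,numpy as np
p,d=imaging.snapshot("scene");cv2.imwrite("pics/s8.png",cv2.resize(p[240:430,230:440],None,fx=3,fy=3,interpolation=cv2.INTER_CUBIC))
E
```

```text
clock: 39.65
tool_pos: [0.4955, -0.2015, 0.1807]
orientation: [-177.0, -11.9, -79.5]
force: [-0.4, -0.3, -0.8]
opening: 0.0194
gripper_force: 29.9
clock: 40.05
tool_pos: [0.4968, -0.2042, 0.176]
orientation: [-177.0, -11.7, -79.8]
force: [-0.6, 0.5, -1.7]
opening: 0.0187
gripper_force: 29.9
```

View pics/s8.png

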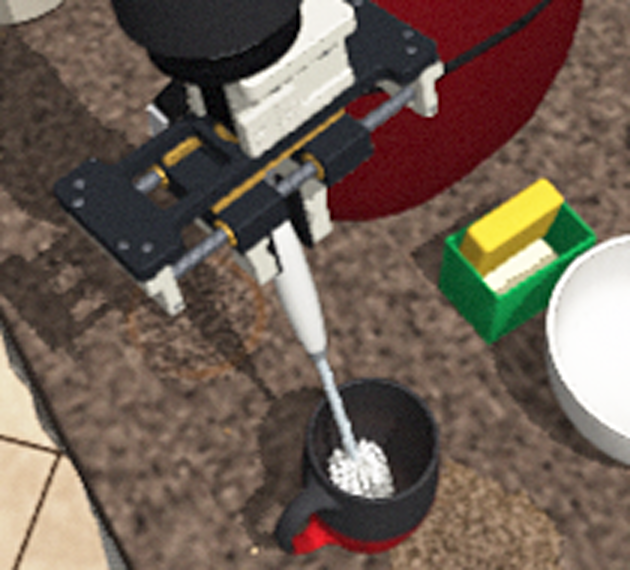

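Bristles are inside the mug at (360,465), with the stem near the rim at (335,385). Release and withdraw along the tool axis.

```bash
python3 -m crank '[[[0,0,0],[0,0,0],-0.6],[[0,0,0],[0,0,0],-0.5],[[0,0,0],[0,0,0],-0.3],[[0,0,0],[0,0,0],0],[[0,0,0],[0,0,0],0.5],[[0,0,0],[0,0,0],1],[[0,0,0],[0,0,0],1],[[0,0,0],[0,0,0],1],[[0,0,0],[0,0,0],1],[[0,0,0],[0,0,0],1]]'; python3 -m crank '[[[0,0.001,0.005],[0,0,0],1],[[0,0.002,0.01],[0,0,0],1],[[-0.0005,0.003,0.015],[0,0,0],1],[[-0.0005,0.004,0.02],[0,0,0],1],[[-0.0005,0.004,0.02],[0,0,0],1],[[-0.0005,0.004,0.02],[0,0,0],1],[[-0.0005,0.002,0.03],[0,0,0],1],[[-0.02,0,0.03],[0,0,0],1],[[-0.03,0,0.02],[0,0,0],1],[[0,0,0],[0,0,0],1],[[0,0,0],[0,0,0],1]]'; python3 - <<'E'
from h import *
from plant import imaging
for n in("scene","top"):
    p,d=imaging.snapshot(n);m=imaging.camera_model(n);X=cloud(d,m);x,y,z=X[...,0],X[...,1],X[...,2]
    Q=X[(x>.45)&(x<.57)&(y>-.33)&(y<-.21)&(z>.09)&(z<.102)];print(n,"mug",circ(Q),Q.min(0),Q.max(0))
    for a in np.arange(.11,.225,.03):
        P=X[(x>.44)&(x<.56)&(y>-.3)&(y<-.13)&(z>a)&(z<a+.015)];print(a.round(2),len(P),P.mean(0).round(3) if len(P) else "")
E
```

```text
clock: 41.1
tool_pos: [0.4968, -0.2036, 0.176]
orientation: [-177.0, -11.7, -79.7]
force: [-0.5, 0.0, -0.1]
opening: 0.0805
gripper_force: 0.0
clock: 42.2
tool_pos: [0.4442, -0.1834, 0.3475]
orientation: [-176.8, -11.7, -79.7]
force: [0.9, -0.9, 0.1]
opening: 0.0874
gripper_force: 0.0
scene mug (array([ 0.51035304, -0.27330222]), np.float64(0.036604481551883616)) [ 0.47113213 -0.31106181  0.09002008] [ 0.5492582  -0.23350436  0.10162461]
0.11 24 [ 0.501 -0.231  0.116]
0.14 73 [ 0.498 -0.218  0.148]
0.17 102 [ 0.495 -0.203  0.177]
0.2 128 [ 0.493 -0.184  0.208]
top mug (array([ 0.51036629, -0.26967766]), np.float64(0.035972562034863216)) [ 0.48351612 -0.30734846  0.09021536] [ 0.54625664 -0.27780541  0.10129945]
0.11 0 
0.14 0 
0.17 0 
0.2 0
```

```bash
python3 -c "
from plant import close_job
print(close_job())"
```

```text
the job is handed in; nothing more can be done
None
```

I scrubbed the batter with repeated full up-and-down strokes (two required), at a measured 1.5–5 N. I then stood the brush back in the mug, bristles down, and handed the job in at about 42 s. The hand-in returned no verdict, so I can't confirm it passed.

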